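# Index the rotary table to its detent and load the empty nest

### The job

The rotary index table has been left between two positions. Push it gently round, anticlockwise seen from above, by its upright steel post until the spring plunger drops into the next detent, then pick up the loose pipe cap from the bench and set it fully home and upright in the empty nest, with the table still in its detent at the end. Do not force the table, and leave the other loose fittings where they are.

Things in the scene. Friction and masses are not known exactly. Their poses are not given: they have to be found in the camera images.
- index_base: fixed grey round foot of the index table, 236 mm across. Origin: on the vertical turning axis at bench height; z up; its -x points to the loading side, roughly to the robot. The turning aluminium plate is 270 mm across, its flat top 54 mm above the bench, with four nests at 62 mm radius, 90 degrees apart: one empty, three with pipe caps (tops 90 mm above the bench)
- plate (a joint): plate angle in rad, growing anticlockwise from above; at 0 the empty nest points along the base's -x. Starts at -0.85 to -0.55, range -1.0 to 0.5, stays where left. One detent, hidden inside, set anywhere from -0.2 to 0.2: it must be felt. Drag at the post is 2 to 5 N; in the detent the plate is held both ways and the push rises steeply within 2 to 3 mm; over 20 N would harm the detent
- plunger (a joint): height (m) of the spring index plunger standing on the plate (black knob 26 mm wide, top about 87 mm above the bench, at 95 mm radius, 90 degrees clockwise of the push post from above): about 0.003 while it rides between positions, about -0.002 when dropped into the detent
- post_mid (a point): round upright steel push post on the plate, 16 mm across (24 mm across in the lowest 8 mm), 50 mm tall, at 120 mm radius, 45 degrees anticlockwise of the empty nest from above. The point is on its axis half-way up, 25 mm above the plate top; axes are the plate's, z up
- nest_floor (a point): the empty nest on the plate: a grey plastic ring, bore 49 mm opening to 54 mm at the mouth, rim 13 mm above the plate and 10 mm above the nest's floor. The point is the centre of the nest's floor (57 mm above the bench), z up; the axes are the plate's
- cap_mid (a point): the loose cream plastic pipe cap, round, 46 mm across and 33 mm tall, standing upright on the bench. The point is its centre, half-way up (16.5 mm above its underside); z up along its axis
- elbow_mid (a point): a small loose cream pipe elbow lying on the bench, 47x47x30 mm, a bystander; the point is its centre
- union_mid (a point): a loose white pipe union lying on the bench, 40x51x40 mm, a bystander; the point is its centre
Mind the look-alikes: they are no part of the job. Leave any green, pink or turquoise look-alike of the part that bears cap_mid alone.

How it is judged:
On the way:
1. the plunger has dropped into the detent, with the pipe cap not yet at the nest (value of joint plunger below 0.001 m and horizontal distance between cap_mid and nest_floor above 0.05 m), for 0.3 s.
At the end, for the whole second after the job is handed in: the plunger is down in the detent (below 1 mm), the plate at rest, and the pipe cap stands upright (within 0.1 rad) in the empty nest, right way up, within 4 mm of its centre and no more than 3 mm above its floor, released (value of joint plunger below 0.001 m and velocity of joint plate between -0.05 and 0.05 rad/s and horizontal distance between cap_mid and nest_floor below 0.004 m and z of cap_mid in the frame of nest_floor between 0.0135 and 0.0195 m and angle between cap_mid's own z axis and vertical below 0.1 rad); the robot touches nothing.
It fails at once if the table is forced: the robot presses on it with more than 20 N (contact force between any of the fingers, the arm and index_base above 20 N).
It fails at once if a bystander fitting is moved by more than 30 mm (distance of any of elbow_mid, union_mid from where it was at the start of the episode above 0.03 m).
It also fails if it takes over 69 s, if anything falls off the work surface, if the arm or the gripper's body presses on something with over 40 N, if the wrist force passes 120 N, or if a joint passes its speed limit or range.

### The arm

A 6-joint arm with a two-finger parallel gripper is mounted at the origin on a cart in front of the work surface, level with it; the furniture and walls round the work are solid. World frame = base frame: x ahead of the robot, y to its left, z up, the work surface at z = 0. Lengths are in m, angles in rad, forces in N, time in s.
With the tool pointing down it reaches from about 0.35 to 0.775 m from the base axis. Payload 5.5 kg.
Tool frame: the origin (TCP) lies midway between the tips of the shut fingers; the grasp point (between the pads) lies 19 mm behind it; y points along the fingers, z is the direction in which the jaws open and shut, and the axes are right-handed (so a half turn about y gives the same grasp; the last joint's range is limited). The gripper opens to 85 mm and grips with 20 to 120 N. Pads are 22 mm wide; open, the fingers measure 114 mm over their backs; the gripper's body (76 mm by 85 mm) begins 54 mm behind the grasp point. The pads swing forward as they close: fully open they stand 13 mm farther back than shut.
Start: joints at [1.166, 0.313, 0.046, 1.304, 0, 1.431], TCP at [0.151, 0.555, 0.231] pointing down, gripper open.
Joint ranges: [-2.76, 2.76], [-0.86, 1.69], [-1.03, 1.26], [-2.2, 2.34], [-1.47, 1.5], [-3.14, 3.14]. Speed limits (rad/s): [2.57, 2.57, 3.14, 3.14, 3.14, 3.14].

### API

Orientations are given as a 3x3 rotation matrix whose columns are the frame's x, y, z axes.
In Python, from cell import env gives the robot as it stands.
- The arm moves only by the tool send_rows, never from a script. Its argument "commands" is a list that holds one entry, the list of rows, each a list of 7 numbers: the opening in per cent of the stroke, from 0 (shut) to 100 (fully open), then the shift along the tool's x, y, z in mm, then the turn, a rotation vector about the tool's x, y, z in degrees. In form: [[[gripper, x, y, z, rx, ry, rz], ...]]. A call has 1 to 8 rows; each row shifts and turns the commanded pose from where the row before left it, along the tool's axes as they then stand; what a row does not reach is not made up. A row lasts 1/12 s, in which the tool goes at most 41.7 mm and 7.16 degrees, less where a joint would pass 70% of its speed; a pose out of reach is approached as far as the arm can. A call is refused whole if a number of a shift passes 41.7 or a number of a turn 7.16, either way. A call with a gripper value outside its range is refused whole. The fingers move at their own pace and stop on an object; the grip force is fixed at half the most. Time passes only in rows, so rows that do not move let the fingers close. It gives the time, the measured TCP pose, the force and the opening at its end, in the units of the state.
- env.read_state(): the state, without advancing time (a new reading comes with each control period).
- env.get_image(name): name is "side" or "top"; returns (picture, depth): 480x640x3 uint8, red, green, blue; 480x640 float32, m along the optical axis (not along the pixel's ray), 0 where there is no reading.
- env.camera_model(name): a dict with "intrinsics" (3x3 intrinsics, pixels), "R" (3x3) and "t" (3): a world point X has camera coordinates R X + t. Camera axes: x right, y down, z forward; pixel columns grow to the right and rows downward; lengths in m; the calibration is good to about 2 mm. A picture is of the moment at which its call begins. camera_model takes no time and is no camera call.
- env.close_job(): hands the job in, once; it reports no verdict.
Trained networks look in the newest picture that a camera, given by its name, has taken for a name from the list of things; names that differ only in an ending like _2 or _b are one class to them, and where a whole thing is asked for, a point or a joint stands for the part that bears it (a point fixed in the world has none). Each returns a list of dicts, best first, with "conf" (0 to 1); they miss things now and then, are a little off and sometimes report something else, mostly with a low value. They report only what shows in the picture. A call takes as long as a camera call. They do not tell look-alikes from the thing itself.
- env.look_for(name, camera): "bbox" ([centre column, centre row, width, height] in pixels, round what is visible of it).
- env.tip_of(name, camera): "at" ([column, row] in pixels: a listed point, or the origin of a listed thing).
The state is a dict: "clock": time; "q": joint angles; "joint_vel": joint speeds; "tau": joint torques, N m; "tool_pos": TCP position; "ee_rot": TCP orientation; "force": force on the tool from outside, world axes, zero at the start; "moment": the same for the moment, N m; "gripper_width": finger opening in m.
Only numpy, scipy, OpenCV 4.12 (cv2) and the standard library are available. Lean on these libraries where they do the work, as an engineer would, in place of code of your own. Each camera call takes 0.05 s, during which the arm holds its last target.

## Working session

There is one attempt and no reset: what is moved stays moved. The work goes in short steps, Python scripts to look and compute and a tool call to move; the robot and the scene stay as the last step left them, time stands still between calls to the robot, and variables do not carry over. Pictures are saved under pics/ and viewed, and the job is handed in when it is done.

Besides the shell and the picture viewer there is one more tool, called by a JSON object that holds its "api" and its "payload". send_rows: Moves the arm, as the interface text tells. Its arguments: {"type":"object","properties":{"commands":{"type":"array","items":{"type":"array","items":{"type":"array","items":{"type":"number"}}}}},"required":["commands"]}

```bash
ls; mkdir -p pics
cat > h.py <<'E'
import numpy as np, cv2
from cell import env
def grab(n,f):
    im,d=env.get_image(n); cv2.imwrite('pics/'+f+'.png',im[:,:,::-1]); np.save('pics/'+f+'.npy',d); return im,d
def ray(n,u,v,z):
    c=env.camera_model(n);K=np.array(c['intrinsics']);R=np.array(c['R']);t=np.array(c['t'])
    o=-R.T@t; d=R.T@np.linalg.inv(K)@np.array([u,v,1.]); return o+d*(z-o[2])/d[2]
def pt(n,u,v,dep):
    c=env.camera_model(n);K=np.array(c['intrinsics']);R=np.array(c['R']);t=np.array(c['t'])
    return R.T@(np.linalg.inv(K)@np.array([u,v,1.])*dep-t)
def proj(n,X):
    c=env.camera_model(n);K=np.array(c['intrinsics']);x=K@(np.array(c['R'])@np.array(X)+np.array(c['t'])); return x[:2]/x[2]
E
python3 - <<'E'
from h import *
np.set_printoptions(precision=4,suppress=True)
for n in ['side','top']:
    im,d=grab(n,n+'0')
    c=env.camera_model(n); print(n,c['R'],-np.array(c['R']).T@c['t'],c['intrinsics'])
    for o,z in [('index_base',.0),('post_mid',.079),('nest_floor',.057),('cap_mid',.0165),('elbow_mid',.015),('union_mid',.02),('plunger',.08)]:
        for r in env.tip_of(o,n)[:5]: print(n,o,np.round(r['at'],1),round(r['conf'],2),ray(n,*r['at'],z))
s=env.read_state();print(s)
E
```

```text
pics
side [[-0.9982  0.06   -0.0065]
 [ 0.0368  0.5199 -0.8534]
 [-0.0479 -0.8521 -0.5212]] [0.4896 0.8979 0.5405] [[473.1099   0.     317.0608]
 [  0.     473.1099 232.8169]
 [  0.       0.       1.    ]]
side index_base [253.5 227.1] 0.7 [ 0.5805 -0.0203  0.    ]
side post_mid [293.7 185.6] 0.7 [ 0.4872 -0.0627  0.079 ]
side nest_floor [275.  207.4] 0.97 [ 0.5292 -0.0037  0.057 ]
side cap_mid [337.9 283.1] 0.89 [0.4143 0.2182 0.0165]
side cap_mid [351.8 206.7] 0.8 [ 0.3535 -0.0698  0.0165]
side cap_mid [402.2 273.1] 0.72 [0.292  0.1961 0.0165]
side cap_mid [358.2 315.4] 0.72 [0.3894 0.3072 0.0165]
side cap_mid [365.3 368.4] 0.6 [0.3945 0.4214 0.0165]
side elbow_mid [254.9 294.1] 0.94 [0.5629 0.2377 0.015 ]
side union_mid [351.3 184.5] 0.83 [ 0.3412 -0.1812  0.02  ]Traceback (most recent call last):
  File "<stdin>", line 7, in <module>
ValueError: it knows: cap_mid, elbow_mid, index_base, nest_floor, post_mid, union_mid
```

Run:
```python
from h import *
np.set_printoptions(precision=4,suppress=True)
for n in ['top']:
    im,d=grab(n,n+'0')
    c=env.camera_model(n); print(n,c['R'],-np.array(c['R']).T@c['t'],c['intrinsics'])
    for o,z in [('index_base',.0),('post_mid',.079),('nest_floor',.057),('cap_mid',.0165),('elbow_mid',.015),('union_mid',.02)]:
        for r in env.tip_of(o,n)[:6]: print(n,o,np.round(r['at'],1),round(r['conf'],2),ray(n,*r['at'],z))
s=env.read_state();print(s)
```

```text
top [[ 0.0052 -0.9995  0.0326]
 [-0.9915 -0.0094 -0.1294]
 [ 0.1297 -0.0317 -0.9911]] [0.33   0.1361 1.0203] [[512.1355   0.     313.1423]
 [  0.     512.1355 239.3289]
 [  0.       0.       1.    ]]
top index_base [374.8 181.8] 0.71 [ 0.5835 -0.0223  0.    ]
top post_mid [413.3 225.2] 0.79 [ 0.4816 -0.0816  0.079 ]
top nest_floor [370.9 203.9] 0.8 [ 0.5258 -0.0054  0.057 ]
top cap_mid [210.  273.2] 0.92 [0.3929 0.3047 0.0165]
top cap_mid [254.6 264.1] 0.86 [0.4113 0.2184 0.0165]
top cap_mid [264.1 328.9] 0.74 [0.2863 0.1977 0.0165]
top cap_mid [147.9 272.2] 0.67 [0.394  0.4245 0.0165]
top cap_mid [400.6 288.6] 0.57 [ 0.3654 -0.0684  0.0165]
top elbow_mid [239.7 189.4] 0.78 [0.5607 0.2512 0.015 ]
top union_mid [450.7 299.3] 0.97 [ 0.345 -0.166  0.02 ]
{'clock': 0.7, 'q': array([ 1.1664,  0.3131,  0.0461,  1.3036, -0.    ,  1.4312]), 'joint_vel': array([-0.0014,  0.0006, -0.002 ,  0.0003, -0.0001, -0.0001]), 'tau': array([ -0.0007, -48.0289,  29.8749,  -0.0002,   0.    ,   0.    ]), 'tool_pos': array([0.1505, 0.555 , 0.2314]), 'ee_rot': array([[ 0.9652,  0.0001,  0.2617],
       [-0.2617,  0.0002,  0.9652],
       [ 0.0001, -1.    ,  0.0002]]), 'force': array([-0.3821,  0.1517,  0.0953]), 'moment': array([ 0.0003,  0.0178, -0.0342]), 'gripper_width': 0.08501022032326226}
```

View pics/side0.png

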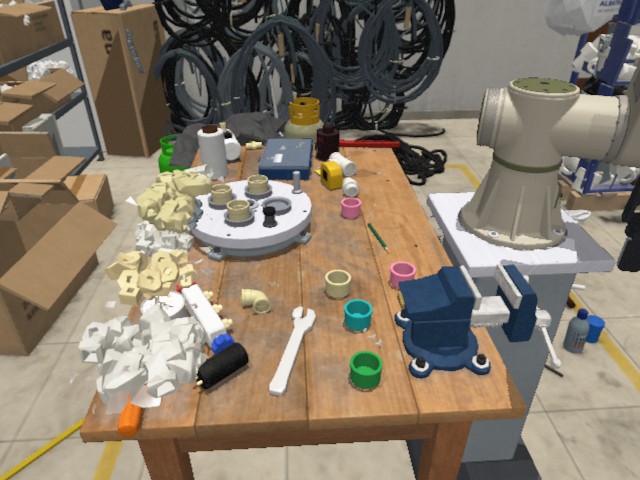

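View pics/top0.png

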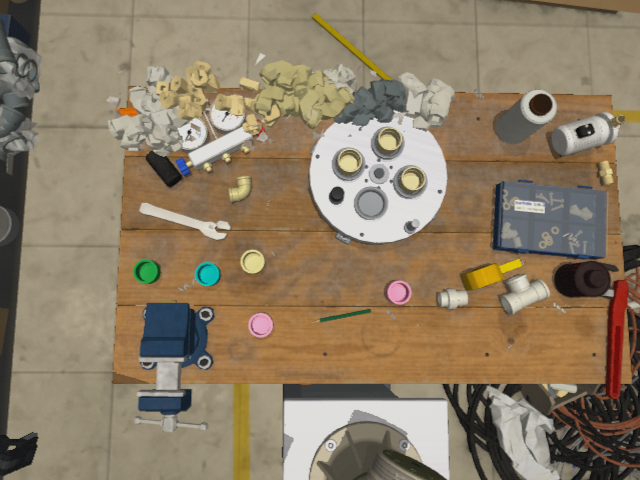

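Candidates for the loose cap in the top view are cream (253,262), turquoise (207,273), green (147,271), pink (261,325) and pink (399,292). By the description it is the cream one, which is at side (338,283). I'll check that in a crop and measure the table.

Run:
```python
from h import *
np.set_printoptions(precision=4,suppress=True)
for n in ['side','top']:
    im=cv2.imread(f'pics/{n}0.png'); d=np.load(f'pics/{n}0.npy')
    c=env.camera_model(n);K=np.array(c['intrinsics']);R=np.array(c['R']);t=np.array(c['t'])
    vv,uu=np.mgrid[:480,:640]
    P=np.stack([uu,vv,np.ones_like(uu)],-1)@np.linalg.inv(K).T*d[...,None]
    P=(P-t)@R   # R^T(p-t)
    np.save(f'pics/{n}P.npy',P)
    ok=d>0
    # plate top
    m=ok&(abs(P[...,2]-.054)<.004)&(np.hypot(P[...,0]-.583,P[...,1]+.022)<.15)
    q=P[m][:,:2]; print(n,'plate px',m.sum(), 'z med',np.median(P[m][:,2]))
    (cx,cy),r=cv2.minEnclosingCircle(q.astype(np.float32)); print('enc',cx,cy,r)
    # posts
    m=ok&(P[...,2]>.085)&(P[...,2]<.12)&(np.hypot(P[...,0]-.583,P[...,1]+.022)<.14)
    l,lab,st,cen=cv2.connectedComponentsWithStats(m.astype(np.uint8))
    for i in range(1,l):
        if st[i,4]>5: q=P[lab==i]; print('hi',st[i],q.mean(0),q.max(0),q.min(0))
    # cap
    m=ok&(P[...,2]>.026)&(P[...,2]<.04)&(np.hypot(P[...,0]-.41,P[...,1]-.218)<.04)
    q=P[m]; print('cap',m.sum(),cv2.minEnclosingCircle(q[:,:2].astype(np.float32)),np.median(q[:,2]),q[:,2].max())
s=cv2.imread('pics/side0.png'); tt=cv2.imread('pics/top0.png')
a=cv2.resize(s[160:330,180:420],(800,567)); cv2.imwrite('pics/cs.png',a)
a=cv2.resize(tt[110:290,230:470],(800,600)); cv2.imwrite('pics/ct.png',a)
```

```text
side plate px 3393 z med 0.055334342722167563
enc 0.5911024212837219 -0.018031513318419456 0.14121869206428528
hi [203 170   5   6   9] [ 0.6886 -0.1116  0.0959] [ 0.6921 -0.1091  0.1023] [ 0.6846 -0.1148  0.09  ]
hi [293 171   8  11  66] [ 0.4803 -0.0749  0.0976] [ 0.4878 -0.0703  0.1059] [ 0.4724 -0.0846  0.0855]
hi [248 175  20  11 125] [ 0.5678 -0.0781  0.089 ] [ 0.5892 -0.0543  0.0926] [ 0.5462 -0.1034  0.085 ]
hi [211 184  21  12 130] [ 0.6433 -0.0358  0.0889] [ 0.6659 -0.0135  0.0936] [ 0.6225 -0.0607  0.085 ]
hi [227 199  23  14 156] [0.6013 0.0408 0.0891] [0.624  0.064  0.0928] [0.5793 0.0166 0.085 ]
hi [263 206  13   8  89] [0.5384 0.0655 0.0899] [0.5504 0.0765 0.0924] [0.5263 0.0506 0.0856]
cap 261 ((0.4140501022338867, 0.22309815883636475), 0.02483149617910385) 0.03273714177900388 0.03549702231969454
top plate px 9861 z med 0.05460998488236165
enc 0.5890465378761292 -0.018912453204393387 0.13855694234371185
hi [371 100   7   7  20] [ 0.7153 -0.0102  0.0863] [ 0.7222 -0.0032  0.0885] [ 0.71   -0.0149  0.0851]
hi [406 104  15   9  66] [ 0.7051 -0.0799  0.0909] [ 0.7136 -0.0689  0.0956] [ 0.6984 -0.097   0.087 ]
hi [393 112  14  13  82] [ 0.6837 -0.0544  0.1009] [ 0.6922 -0.0426  0.107 ] [ 0.6715 -0.0662  0.0935]
hi [378 127  24  24 142] [ 0.6457 -0.0377  0.0896] [ 0.668  -0.0153  0.0949] [ 0.6227 -0.059   0.0851]
hi [338 149  24  24 140] [0.6028 0.0382 0.0895] [0.6247 0.0608 0.094 ] [0.579  0.0168 0.0851]
hi [401 167  25  24 142] [ 0.5686 -0.0805  0.0898] [ 0.5911 -0.0583  0.0937] [ 0.5463 -0.1032  0.0852]
hi [331 187  14  13 145] [0.5389 0.0618 0.09  ] [0.551  0.0739 0.0946] [0.5271 0.0491 0.0859]
hi [410 220  10  10  76] [ 0.4802 -0.0785  0.1019] [ 0.4876 -0.0716  0.1096] [ 0.4734 -0.0867  0.0851]
cap 173 ((0.41582953929901123, 0.221368208527565), 0.023341091349720955) 0.03317276594949217 0.03721713323384035
```

View pics/cs.png

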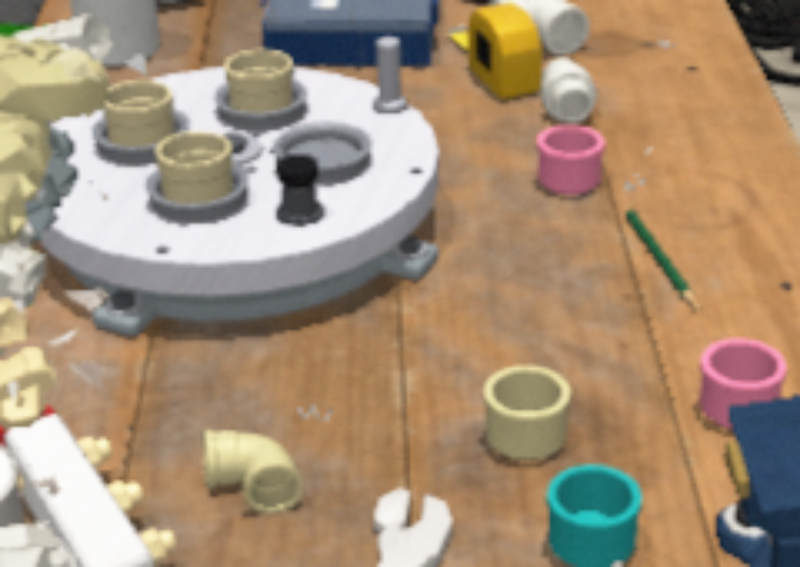

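View pics/ct.png

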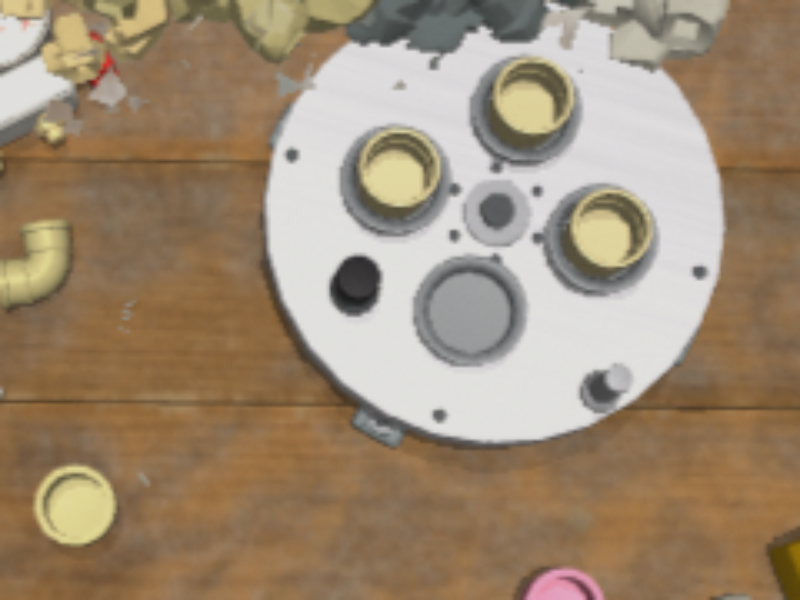

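The crop confirms the cream cap at side (338,283) and top (253,262). It stands open side up at about (0.414, 0.221). Measured positions: table centre about (0.585, -0.020), nest at 164°, post at about (0.480, -0.078). I'm moving to the clockwise side of the post.

{"api": "send_rows", "payload": {"commands": [[[0,23.1,0,-25.1,0,0,0],[0,23.1,0,-25.1,0,0,0],[0,23.1,0,-25.1,0,0,0],[0,23.1,0,-25.1,0,0,0],[0,23.1,0,-25.1,0,0,0],[0,23.1,0,-25.1,0,0,0],[0,23.1,0,-25.1,0,0,0],[0,23.1,0,-25.1,0,0,0]]]}}

```text
clock: 1.37
tool_pos: [0.2767, 0.3114, 0.2315]
ee_rot: [[0.965, 0.001, 0.261], [-0.261, 0.001, 0.965], [0.001, -1.0, 0.001]]
force: [1.3, -0.5, 0.7]
gripper_width: -0.0002
```

{"api": "send_rows", "payload": {"commands": [[[0,23.1,0,-25.1,0,0,0],[0,23.1,0,-25.1,0,0,0],[0,23.1,0,-25.1,0,0,0],[0,23.1,0,-25.1,0,0,0],[0,23.1,0,-25.1,0,0,0],[0,23.1,0,-25.1,0,0,0],[0,23.1,0,-25.1,0,0,0],[0,23.1,0,-25.1,0,0,0]]]}}

```text
clock: 2.03
tool_pos: [0.4026, 0.069, 0.2316]
ee_rot: [[0.965, 0.001, 0.262], [-0.262, 0.0, 0.965], [0.001, -1.0, 0.0]]
force: [0.8, 0.4, 0.3]
gripper_width: 0.0002
```

{"api": "send_rows", "payload": {"commands": [[[0,23.1,0,-25.1,0,0,0],[0,23.1,0,-25.1,0,0,0],[0,23.1,0,-25.1,0,0,0],[0,23.1,0,-25.1,0,0,0],[0,0,0,0,0,6.5,0],[0,0,0,0,0,6.5,0],[0,0,0,0,0,6.5,0],[0,0,0,0,0,6.5,0]]]}}

```text
clock: 2.7
tool_pos: [0.4651, -0.0509, 0.2312]
ee_rot: [[0.748, -0.0, 0.663], [-0.663, 0.0, 0.748], [-0.0, -1.0, 0.0]]
force: [0.2, -0.8, 0.3]
gripper_width: -0.0003
```

{"api": "send_rows", "payload": {"commands": [[[0,0,0,0,0,6.5,0],[0,0,0,0,0,6.5,0],[0,0,0,0,0,6.8,0],[0,0,0,0,0,0,0],[0,0,0,0,0,0,0]]]}}

```text
clock: 3.12
tool_pos: [0.465, -0.0504, 0.2314]
ee_rot: [[0.488, 0.0, 0.873], [-0.873, 0.0, 0.488], [0.0, -1.0, 0.0]]
force: [0.8, 0.3, -1.5]
gripper_width: -0.0001
```

Run:
```python
from h import *
np.set_printoptions(precision=4,suppress=True)
s=env.read_state();print(s)
for u,v in [(344,238),(435,215)]:
    p=ray('top',u,v,.012)[:2]-[.585,-.02]; print(p,np.hypot(*p),np.degrees(np.arctan2(p[1],p[0])))
for u,v in [(295.*240/800+180,0)]: pass
for u,v in [(122/800*240+180,305/567*170+160),(412/800*240+180,245/567*170+160)]:
    p=ray('side',u,v,.015)[:2]-[.585,-.02]; print(p,np.hypot(*p),np.degrees(np.arctan2(p[1],p[0])))
```

```text
{'clock': 3.1167, 'q': array([-0.2799,  0.1057, -0.216 ,  1.2489,  0.0001,  0.781 ]), 'joint_vel': array([ 0.001 ,  0.0003, -0.0003,  0.0015,  0.0003, -0.0108]), 'tau': array([ -0.0139, -35.8297,  29.6188,  -0.0018,  -0.0004,   0.2206]), 'tool_pos': array([ 0.465 , -0.0504,  0.2314]), 'ee_rot': array([[ 0.4881,  0.0002,  0.8728],
       [-0.8728,  0.    ,  0.4881],
       [ 0.0001, -1.    ,  0.0002]]), 'force': array([ 0.7615,  0.3115, -1.4798]), 'moment': array([ 0.0075, -0.0487,  0.0225]), 'gripper_width': -0.00011711774669715361}
[-0.1198  0.0624] 0.13508900094219561 152.49429581984324
[-0.0713 -0.1215] 0.14092176622968217 -120.40066629499111
[0.0617 0.1162] 0.13156868397757054 62.01969848705009
[-0.115   0.0594] 0.12942551756768936 152.68166832134418
```

The feet put the base's -x at 197°, so the plate is at about -0.58 rad and the detent lies 22–45° ahead. I'm descending.

{"api": "send_rows", "payload": {"commands": [[[0,0,30,0,0,0,0],[0,0,35,0,0,0,0],[0,0,35,0,0,0,0],[0,0,30,0,0,0,0],[0,0,20,0,0,0,0],[0,0,10,0,0,0,0],[0,0,0,0,0,0,0],[0,0,0,0,0,0,0]]]}}

```text
clock: 3.78
tool_pos: [0.4647, -0.0503, 0.071]
ee_rot: [[0.487, -0.001, 0.873], [-0.873, 0.0, 0.487], [-0.001, -1.0, -0.001]]
force: [0.1, -0.3, -0.5]
gripper_width: -0.0001
```

Run:
```python
from h import *
a,_=grab('top','top1');b,_=grab('side','side1')
A=cv2.resize(a[110:260,300:460],(640,600))[:,:,::-1];cv2.imwrite('pics/ct1.png',A)
A=cv2.resize(b[150:250,190:340],(800,533))[:,:,::-1];cv2.imwrite('pics/cs1.png',A)
print(env.read_state()['force'],env.read_state()['tool_pos'])
```

```text
[ 1.00310714 -0.04531569  0.47754017] [ 0.46595999 -0.05064684  0.0723326 ]
```

View pics/ct1.png

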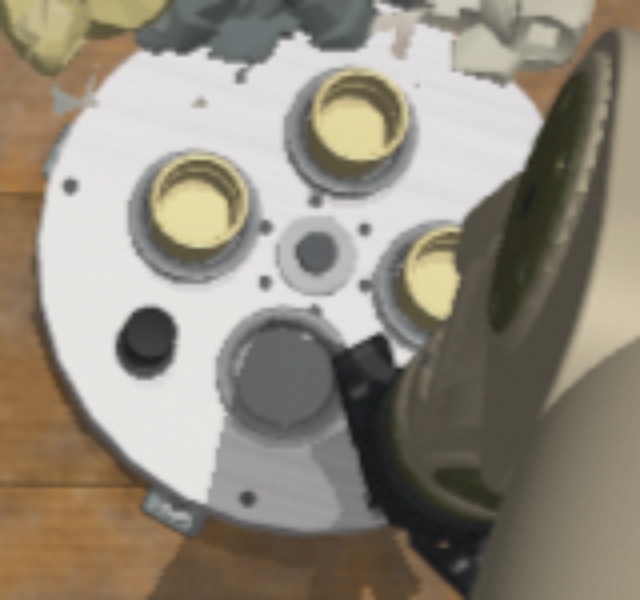

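View pics/cs1.png

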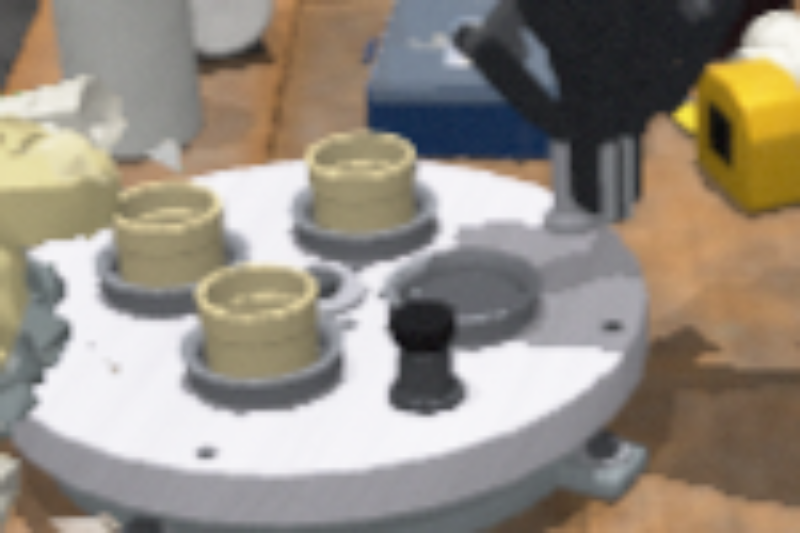

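The side view shows the fingers just clear of the post, on its clockwise side, with the plunger knob visible at (425,325) in the crop. I'm approaching slowly.

{"api": "send_rows", "payload": {"commands": [[[0,1.5,0,0,0,0,0],[0,1.5,0,0,0,0,0],[0,1.5,0,0,0,0,0],[0,1.5,0,0,0,0,0],[0,1.5,0,0,0,0,0],[0,1.5,0,0,0,0,0],[0,1.5,0,0,0,0,0],[0,1,0,0,0,0,0]]]}}

```text
clock: 4.55
tool_pos: [0.4707, -0.0606, 0.0712]
ee_rot: [[0.485, 0.0, 0.874], [-0.874, 0.0, 0.485], [-0.0, -1.0, 0.0]]
force: [0.3, 0.7, -0.1]
gripper_width: 0.0001
```

{"api": "send_rows", "payload": {"commands": [[[0,1,0,0,0,0,0],[0,1,0,0,0,0,0],[0,1,0,0,0,0,0],[0,1,0,0,0,0,0]]]}}

```text
clock: 4.88
tool_pos: [0.4718, -0.0629, 0.0712]
ee_rot: [[0.486, -0.001, 0.874], [-0.874, 0.003, 0.486], [-0.003, -1.0, 0.0]]
force: [-2.9, 6.0, 4.8]
gripper_width: 0.0
```

{"api": "send_rows", "payload": {"commands": [[[0,1.0,0,-0.2,0,-0.5,0],[0,1.0,0,-0.2,0,-0.5,0],[0,1.0,0,-0.2,0,-0.5,0],[0,1.0,0,-0.2,0,-0.5,0]]]}}

```text
clock: 5.22
tool_pos: [0.4732, -0.0664, 0.0712]
ee_rot: [[0.517, -0.001, 0.856], [-0.856, 0.003, 0.517], [-0.003, -1.0, 0.001]]
force: [-1.6, 6.0, 2.0]
gripper_width: 0.0002
```

Run:
```python
from h import *
b,_=grab('side','side2')
A=cv2.resize(b[150:250,190:340],(800,533))[:,:,::-1];cv2.imwrite('pics/cs2.png',A)
print(env.read_state()['force'],env.read_state()['tool_pos'])
```

```text
[-1.31639815  4.21559454  1.58732048] [ 0.47325347 -0.06662009  0.07117755]
```

View pics/cs2.png

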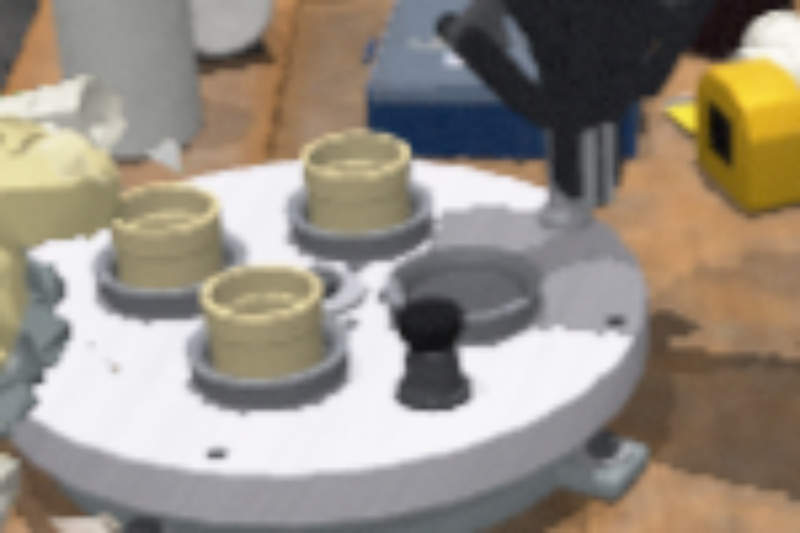

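The table is turning (the knob has moved to about (432,320) in the crop), with a drag of about 4–6 N. I'm continuing faster while still well short of the detent window.

{"api": "send_rows", "payload": {"commands": [[[0,1.7,0,-0.3,0,-0.8,0],[0,1.7,0,-0.3,0,-0.8,0],[0,1.7,0,-0.3,0,-0.8,0],[0,1.7,0,-0.3,0,-0.8,0],[0,1.7,0,-0.3,0,-0.8,0],[0,1.7,0,-0.3,0,-0.8,0],[0,1.7,0,-0.3,0,-0.8,0],[0,1.7,0,-0.3,0,-0.8,0]]]}}

```text
clock: 5.93
tool_pos: [0.479, -0.0788, 0.0712]
ee_rot: [[0.609, -0.001, 0.793], [-0.793, 0.003, 0.609], [-0.003, -1.0, 0.002]]
force: [-0.2, 7.4, 2.7]
gripper_width: 0.0
```

{"api": "send_rows", "payload": {"commands": [[[0,1.7,0,-0.3,0,-0.8,0],[0,1.7,0,-0.3,0,-0.8,0],[0,1.7,0,-0.3,0,-0.8,0],[0,1.7,0,-0.3,0,-0.8,0],[0,1.7,0,-0.3,0,-0.8,0],[0,1.7,0,-0.3,0,-0.8,0],[0,1.7,0,-0.3,0,-0.8,0],[0,1,0,-0.2,0,-0.5,0]]]}}

```text
clock: 6.6
tool_pos: [0.4855, -0.09, 0.071]
ee_rot: [[0.69, -0.001, 0.724], [-0.724, 0.004, 0.69], [-0.003, -1.0, 0.002]]
force: [-0.3, 5.4, 1.6]
gripper_width: -0.0
```

Run:
```python
from h import *
b,_=grab('side','side3')
A=cv2.resize(b[150:250,190:340],(800,533))[:,:,::-1];cv2.imwrite('pics/cs3.png',A)
s=env.read_state();print(s['force'],s['tool_pos'])
v=s['tool_pos'][:2]-[.585,-.02];print(np.hypot(*v),np.degrees(np.arctan2(v[1],v[0]))%360, np.degrees(np.arctan2(s['ee_rot'][1,0],s['ee_rot'][0,0])))
```

```text
[-0.80530624  4.52237883  0.40112879] [ 0.4855653  -0.09045443  0.07097867]
0.12186503816509164 215.31946959640962 -46.35336372665449
```

View pics/cs3.png

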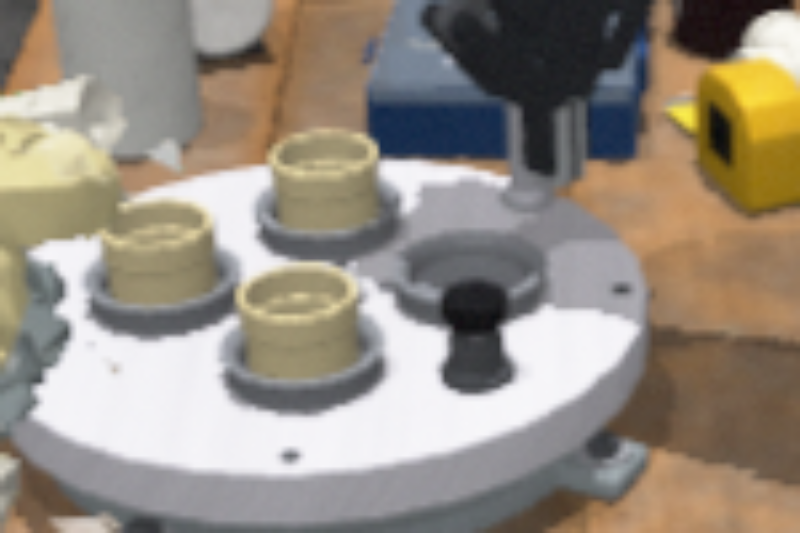

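{"api": "send_rows", "payload": {"commands": [[[0,1.3,0,-0.2,0,-0.6,0],[0,1.3,0,-0.2,0,-0.6,0],[0,1.3,0,-0.2,0,-0.6,0],[0,1.3,0,-0.2,0,-0.6,0],[0,1.0,0,-0.2,0,-0.5,0],[0,0.8,0,-0.1,0,-0.4,0],[0,0.6,0,-0.1,0,-0.3,0]]]}}

```text
clock: 7.23
tool_pos: [0.49, -0.097, 0.0709]
ee_rot: [[0.734, -0.001, 0.68], [-0.68, 0.002, 0.734], [-0.002, -1.0, 0.001]]
force: [-0.6, 4.0, 0.2]
gripper_width: -0.0003
```

{"api": "send_rows", "payload": {"commands": [[[0,0.4,0,-0.1,0,-0.2,0],[0,0.4,0,-0.1,0,-0.2,0],[0,0.4,0,-0.1,0,-0.2,0],[0,0.4,0,-0.1,0,-0.2,0],[0,0.4,0,-0.1,0,-0.2,0],[0,0.4,0,-0.1,0,-0.2,0]]]}}

```text
clock: 7.73
tool_pos: [0.4917, -0.1001, 0.0711]
ee_rot: [[0.747, -0.0, 0.665], [-0.665, 0.0, 0.747], [-0.0, -1.0, -0.0]]
force: [-0.7, 4.5, -1.6]
gripper_width: -0.0
```

{"api": "send_rows", "payload": {"commands": [[[0,0.4,0,-0.1,0,-0.2,0],[0,0.4,0,0,0,-0.2,0],[0,0.4,0,-0.1,0,-0.2,0],[0,0.4,0,-0.1,0,-0.2,0],[0,0.4,0,0,0,-0.2,0],[0,0.4,0,-0.1,0,-0.2,0]]]}}

```text
clock: 8.23
tool_pos: [0.4933, -0.1021, 0.0712]
ee_rot: [[0.761, -0.0, 0.649], [-0.649, 0.0, 0.761], [-0.0, -1.0, -0.0]]
force: [-1.1, 3.5, -1.9]
gripper_width: -0.0001
```

{"api": "send_rows", "payload": {"commands": [[[0,0.4,0,-0.1,0,-0.2,0],[0,0.4,0,0,0,-0.2,0],[0,0.4,0,-0.1,0,-0.2,0],[0,0.4,0,-0.1,0,-0.2,0],[0,0.4,0,0,0,-0.2,0],[0,0.4,0,-0.1,0,-0.2,0]]]}}

```text
clock: 8.73
tool_pos: [0.4949, -0.1038, 0.0712]
ee_rot: [[0.774, -0.0, 0.633], [-0.633, 0.0, 0.774], [-0.0, -1.0, -0.0]]
force: [-1.8, 2.6, -2.1]
gripper_width: 0.0
```

{"api": "send_rows", "payload": {"commands": [[[0,0.4,0,-0.1,0,-0.2,0],[0,0.4,0,0,0,-0.2,0],[0,0.4,0,-0.1,0,-0.2,0],[0,0.4,0,-0.1,0,-0.2,0],[0,0.4,0,0,0,-0.2,0],[0,0.4,0,-0.1,0,-0.2,0]]]}}

```text
clock: 9.23
tool_pos: [0.4961, -0.1052, 0.0712]
ee_rot: [[0.788, -0.001, 0.616], [-0.616, 0.001, 0.788], [-0.001, -1.0, 0.0]]
force: [-3.4, 5.2, -0.4]
gripper_width: -0.0001
```

{"api": "send_rows", "payload": {"commands": [[[0,0.4,0,0,0,-0.2,0],[0,0.4,0,-0.1,0,-0.2,0],[0,0.4,0,-0.1,0,-0.2,0]]]}}

```text
clock: 9.48
tool_pos: [0.4969, -0.1061, 0.0712]
ee_rot: [[0.794, -0.001, 0.608], [-0.608, 0.001, 0.794], [-0.001, -1.0, 0.0]]
force: [-2.6, 4.0, -0.1]
gripper_width: -0.0003
```

```bash
cat > look.py <<'E'
from h import *
import sys
k=sys.argv[1]
b,d=grab('side','s'+k)
A=cv2.resize(b[150:250,190:340],(800,533))[:,:,::-1];cv2.imwrite(f'pics/cs{k}.png',A)
s=env.read_state();print(s['force'],s['tool_pos'])
R=s['ee_rot']; print('Fx tool',R[:,0]@s['force'],R[:,2]@s['force'])
v=s['tool_pos'][:2]-[.585,-.02];print(np.hypot(*v),np.degrees(np.arctan2(v[1],v[0]))%360)
E
python3 look.py 4
```

```text
[-2.06160531  3.83775176 -1.58561047] [ 0.49710668 -0.1062464   0.07121248]
Fx tool -3.968350673095385 1.794206846793007
0.12314088417292747 224.45814186813237
```

View pics/cs4.png

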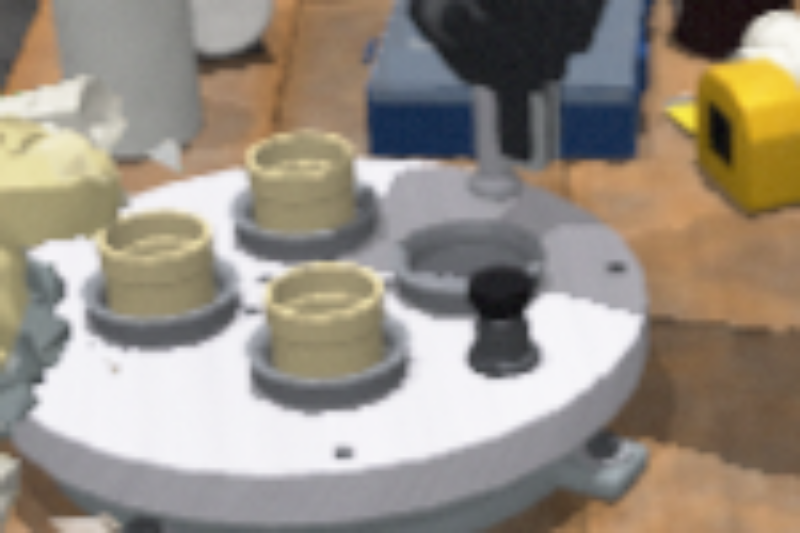

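Still riding: the knob stands at its full height at (500,290), and drag is about 4 N.

{"api": "send_rows", "payload": {"commands": [[[0,0.4,0,0,0,-0.2,0],[0,0.4,0,0,0,-0.2,0],[0,0.4,0,-0.1,0,-0.2,0],[0,0.4,0,0,0,-0.2,0],[0,0.4,0,0,0,-0.2,0],[0,0.4,0,-0.1,0,-0.2,0]]]}}

```text
clock: 10.03
tool_pos: [0.4985, -0.1077, 0.0712]
ee_rot: [[0.807, -0.001, 0.591], [-0.591, 0.001, 0.807], [-0.001, -1.0, -0.0]]
force: [-3.2, 5.0, -0.1]
gripper_width: 0.0001
```

{"api": "send_rows", "payload": {"commands": [[[0,0.4,0,0,0,-0.2,0],[0,0.4,0,0,0,-0.2,0],[0,0.4,0,-0.1,0,-0.2,0],[0,0.4,0,0,0,-0.2,0],[0,0.4,0,0,0,-0.2,0],[0,0.4,0,-0.1,0,-0.2,0]]]}}

```text
clock: 10.53
tool_pos: [0.5005, -0.1096, 0.0712]
ee_rot: [[0.819, -0.001, 0.574], [-0.574, 0.0, 0.819], [-0.001, -1.0, -0.0]]
force: [-3.2, 3.1, -1.3]
gripper_width: -0.0003
```

{"api": "send_rows", "payload": {"commands": [[[0,0.4,0,0,0,-0.2,0],[0,0.4,0,0,0,-0.2,0],[0,0.4,0,-0.1,0,-0.2,0],[0,0.4,0,0,0,-0.2,0],[0,0.4,0,0,0,-0.2,0],[0,0.4,0,-0.1,0,-0.2,0]]]}}

```text
clock: 11.03
tool_pos: [0.5028, -0.1116, 0.0712]
ee_rot: [[0.83, -0.0, 0.557], [-0.557, -0.001, 0.83], [-0.0, -1.0, -0.001]]
force: [-3.8, 1.1, -2.3]
gripper_width: 0.0002
```

{"api": "send_rows", "payload": {"commands": [[[0,0.4,0,0,0,-0.2,0],[0,0.4,0,0,0,-0.2,0],[0,0.4,0,-0.1,0,-0.2,0],[0,0.4,0,0,0,-0.2,0],[0,0.4,0,0,0,-0.2,0],[0,0.4,0,-0.1,0,-0.2,0]]]}}

```text
clock: 11.53
tool_pos: [0.5048, -0.1129, 0.0713]
ee_rot: [[0.842, -0.0, 0.54], [-0.54, -0.0, 0.842], [0.0, -1.0, -0.0]]
force: [-4.0, 0.1, -2.3]
gripper_width: -0.0004
```

{"api": "send_rows", "payload": {"commands": [[[0,0.4,0,0,0,-0.2,0],[0,0.4,0,0,0,-0.2,0],[0,0.4,0,-0.1,0,-0.2,0],[0,0.4,0,0,0,-0.2,0],[0,0.4,0,0,0,-0.2,0],[0,0.4,0,-0.1,0,-0.2,0]]]}}

```text
clock: 12.03
tool_pos: [0.5068, -0.1142, 0.0714]
ee_rot: [[0.853, 0.0, 0.522], [-0.522, 0.0, 0.853], [0.0, -1.0, 0.0]]
force: [-4.2, -0.6, -0.5]
gripper_width: 0.0001
```

```bash
python3 look.py 5
```

```text
[-3.21490703 -1.12470053 -1.45003555] [ 0.50701381 -0.11425294  0.07135023]
Fx tool -2.1567413927832115 -2.636938524241819
0.12233340482697667 230.39517308487012
```

View pics/cs5.png

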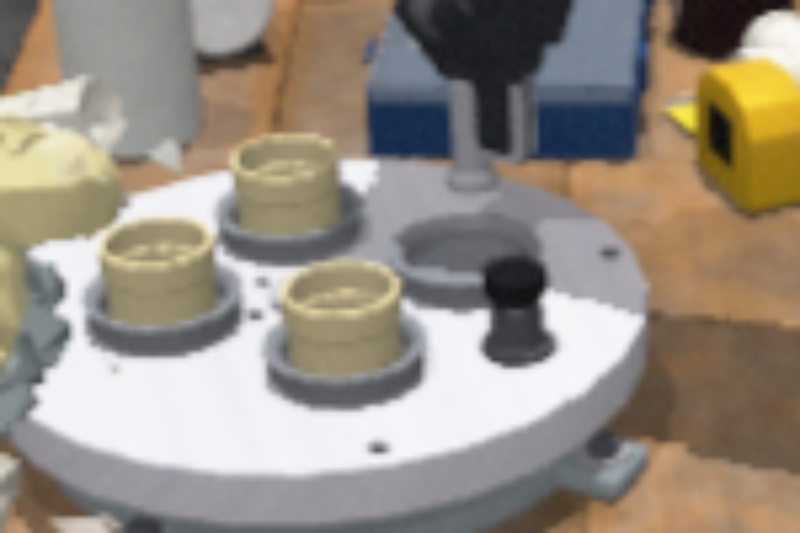

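{"api": "send_rows", "payload": {"commands": [[[0,0.4,0,-0.1,0,-0.2,0],[0,0.4,0,-0.1,0,-0.2,0],[0,0.4,0,-0.1,0,-0.2,0],[0,0.4,0,-0.1,0,-0.2,0],[0,0.4,0,-0.1,0,-0.2,0],[0,0.4,0,-0.1,0,-0.2,0]]]}}

```text
clock: 12.58
tool_pos: [0.5088, -0.1158, 0.0714]
ee_rot: [[0.864, 0.001, 0.504], [-0.504, 0.0, 0.864], [0.0, -1.0, 0.001]]
force: [-2.9, 0.3, -0.5]
gripper_width: -0.0002
```

{"api": "send_rows", "payload": {"commands": [[[0,0.4,0,-0.1,0,-0.2,0],[0,0.4,0,-0.1,0,-0.2,0],[0,0.4,0,-0.1,0,-0.2,0],[0,0.4,0,-0.1,0,-0.2,0],[0,0.4,0,-0.1,0,-0.2,0],[0,0.4,0,-0.1,0,-0.2,0]]]}}

```text
clock: 13.08
tool_pos: [0.5109, -0.1178, 0.0715]
ee_rot: [[0.874, 0.001, 0.485], [-0.485, -0.0, 0.874], [0.001, -1.0, 0.0]]
force: [-0.6, 1.2, -0.5]
gripper_width: 0.0001
```

The push force dropped to about 1 N, so I'm looking for a drop.

```bash
python3 look.py 6
```

```text
[-0.50859189  0.15298808  0.62431683] [ 0.51105508 -0.11799796  0.07158284]
Fx tool -0.5179708340042429 -0.11305962792715603
0.12276583712600338 232.96341340960555
```

View pics/cs6.png

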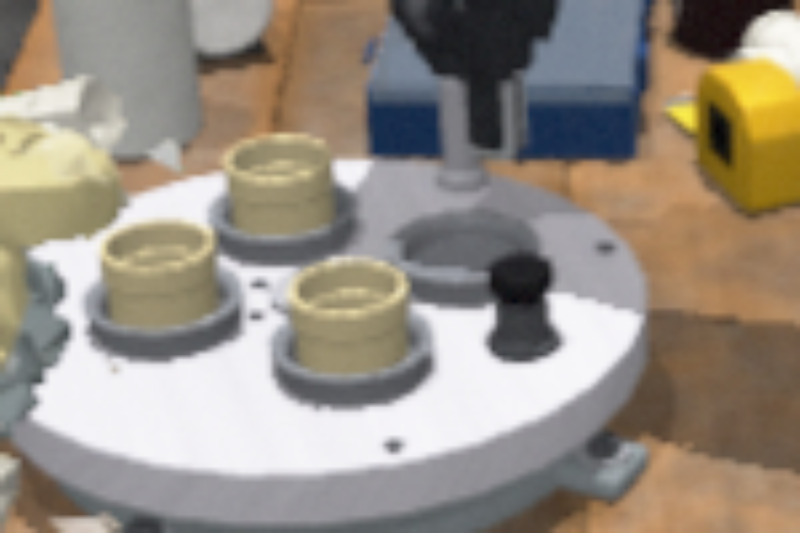

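No clear drop yet. I'm going on in smaller steps.

{"api": "send_rows", "payload": {"commands": [[[0,0.4,0,-0.1,0,-0.2,0],[0,0.4,0,-0.1,0,-0.2,0],[0,0.4,0,-0.1,0,-0.2,0]]]}}

```text
clock: 13.38
tool_pos: [0.5117, -0.1189, 0.0716]
ee_rot: [[0.879, 0.001, 0.477], [-0.477, -0.001, 0.879], [0.001, -1.0, -0.0]]
force: [-0.6, -0.4, 0.1]
gripper_width: 0.0
```

```bash
python3 look.py 7
python3 - <<'E'
import cv2,numpy as np
o=[]
for k in ['4','5','6','7']:
    im=cv2.imread(f'pics/s{k}.png'); c={'4':(283,208),'5':(286,205),'6':(287,205),'7':(288,205)}[k]
    o.append(cv2.resize(im[c[1]-20:c[1]+20,c[0]-13:c[0]+13],(195,300),interpolation=cv2.INTER_CUBIC))
cv2.imwrite('pics/pl7.png',np.hstack(o))
E
```

```text
[-0.22013916 -0.0365894  -0.71972735] [ 0.5116829  -0.11886196  0.07152751]
Fx tool -0.17687704431642798 -0.13705013680549247
0.12308161135204178 233.4389684954085
```

View pics/pl7.png

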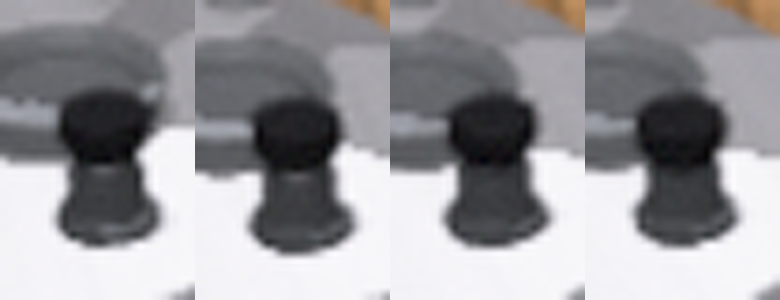

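View pics/cs7.png

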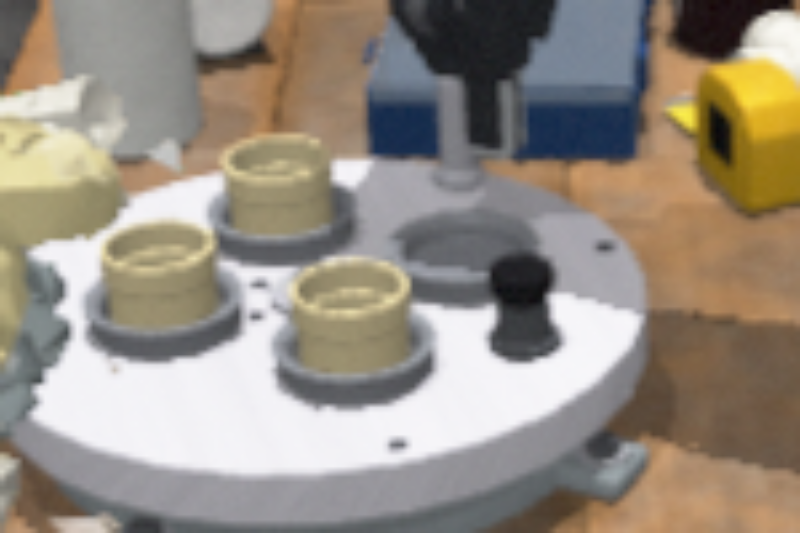

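{"api": "send_rows", "payload": {"commands": [[[0,0.4,0,-0.1,0,-0.2,0],[0,0.4,0,0,0,-0.2,0],[0,0.4,0,-0.1,0,-0.2,0]]]}}

```text
clock: 13.68
tool_pos: [0.5122, -0.1193, 0.0713]
ee_rot: [[0.884, 0.0, 0.467], [-0.467, 0.0, 0.884], [0.0, -1.0, 0.0]]
force: [0.5, -1.1, -0.6]
gripper_width: 0.0002
```

{"api": "send_rows", "payload": {"commands": [[[0,0.4,0,-0.1,0,-0.2,0],[0,0.4,0,0,0,-0.2,0],[0,0.4,0,-0.1,0,-0.2,0]]]}}

```text
clock: 13.93
tool_pos: [0.5128, -0.1198, 0.0712]
ee_rot: [[0.889, -0.001, 0.458], [-0.458, 0.0, 0.889], [-0.001, -1.0, 0.0]]
force: [-2.5, 0.9, 2.3]
gripper_width: -0.0002
```

{"api": "send_rows", "payload": {"commands": [[[0,0.4,0,-0.1,0,-0.2,0],[0,0.4,0,0,0,-0.2,0]]]}}

```text
clock: 14.1
tool_pos: [0.5138, -0.1204, 0.0713]
ee_rot: [[0.892, 0.0, 0.452], [-0.452, 0.0, 0.892], [-0.0, -1.0, 0.0]]
force: [0.5, 0.0, 0.2]
gripper_width: 0.0002
```

{"api": "send_rows", "payload": {"commands": [[[0,0.4,0,-0.1,0,-0.2,0],[0,0.4,0,0,0,-0.2,0],[0,0,0,0,0,0,0]]]}}

```text
clock: 14.35
tool_pos: [0.5147, -0.121, 0.0713]
ee_rot: [[0.895, 0.0, 0.446], [-0.446, -0.0, 0.895], [0.0, -1.0, 0.0]]
force: [0.1, -0.3, 0.4]
gripper_width: 0.0001
```

```bash
python3 look.py 8
python3 - <<'E'
import cv2,numpy as np
o=[]
for k in ['5','6','7','8']:
    im=cv2.imread(f'pics/s{k}.png'); c={'4':(283,208),'5':(286,205),'6':(287,205),'7':(288,205),'8':(288,205)}[k]
    o.append(cv2.resize(im[c[1]-20:c[1]+20,c[0]-13:c[0]+13],(195,300),interpolation=cv2.INTER_NEAREST))
cv2.imwrite('pics/pl8.png',np.hstack(o))
E
```

```text
[-0.27166375 -0.15843647  0.7628765 ] [ 0.51460366 -0.12093275  0.07128134]
Fx tool -0.1723817738079186 -0.2628566136824285
0.12305716325121867 235.1058511342806
```

View pics/pl8.png

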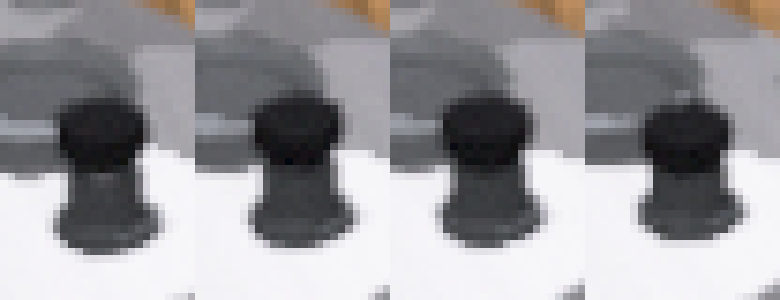

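View pics/cs8.png

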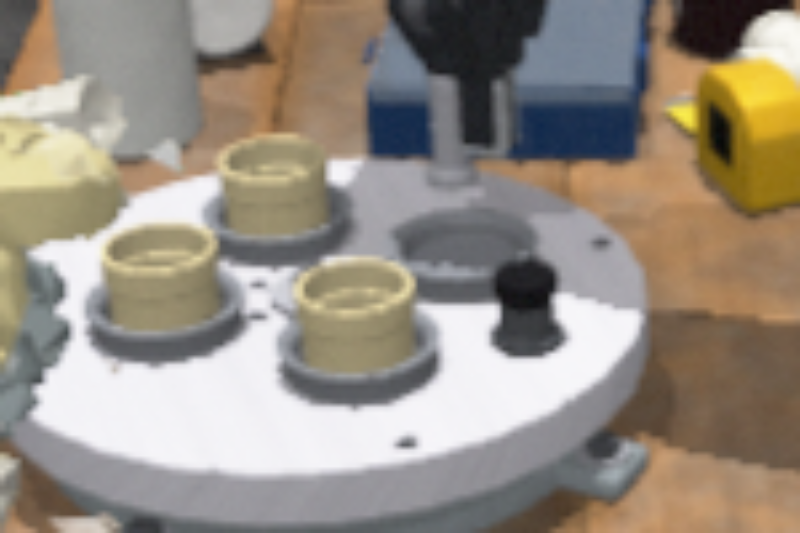

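In the last panel the knob sits lower on its body (top to base 145 px against 157) and the force is gone, so the plunger has dropped. I'm checking by feel with a small push.

{"api": "send_rows", "payload": {"commands": [[[0,0.4,0,0,0,-0.2,0],[0,0.4,0,0,0,-0.2,0],[0,0.4,0,0,0,-0.2,0]]]}}

```text
clock: 14.65
tool_pos: [0.5149, -0.1212, 0.0712]
ee_rot: [[0.9, -0.001, 0.436], [-0.436, 0.0, 0.9], [-0.001, -1.0, -0.0]]
force: [-2.8, 0.9, 2.0]
gripper_width: 0.0002
```

{"api": "send_rows", "payload": {"commands": [[[0,0.4,0,0,0,0,0],[0,0.4,0,0,0,0,0],[0,0,0,0,0,0,0]]]}}

```text
clock: 14.9
tool_pos: [0.5153, -0.1213, 0.0712]
ee_rot: [[0.9, -0.002, 0.436], [-0.436, 0.001, 0.9], [-0.002, -1.0, -0.0]]
force: [-5.0, 1.1, 3.8]
gripper_width: 0.0002
```

{"api": "send_rows", "payload": {"commands": [[[0,0.4,0,0,0,0,0],[0,0.4,0,0,0,0,0],[0,0.4,0,0,0,0,0],[0,0,0,0,0,0,0]]]}}

```text
clock: 15.23
tool_pos: [0.5155, -0.1214, 0.0711]
ee_rot: [[0.9, -0.003, 0.436], [-0.436, 0.001, 0.9], [-0.004, -1.0, -0.0]]
force: [-6.5, 2.9, 7.1]
gripper_width: 0.0
```

The table held: 7 N of push with almost no motion, above the drag felt earlier. The detent is confirmed. I'm backing off and rising.

{"api": "send_rows", "payload": {"commands": [[[0,-1,0,0,0,0,0],[0,-2,0,0,0,0,0],[0,-4,0,0,0,0,0],[0,-6,0,0,0,0,0],[0,-2,-15,0,0,0,0],[0,0,-35,0,0,0,0],[0,0,-35,0,0,0,0],[0,0,-35,0,0,0,0]]]}}

```text
clock: 15.9
tool_pos: [0.5032, -0.1154, 0.1923]
ee_rot: [[0.9, -0.001, 0.436], [-0.436, 0.0, 0.9], [-0.001, -1.0, 0.0]]
force: [0.1, -0.1, -0.5]
gripper_width: -0.0001
```

{"api": "send_rows", "payload": {"commands": [[[0,0,-20,0,0,0,0],[50,-30,0,20,0,0,0],[90,-30,0,20,0,0,0],[90,-30,0,20,0,0,0],[90,-30,0,20,0,0,0],[90,-30,0,20,0,0,0],[90,0,0,0,0,0,0]]]}}

```text
clock: 16.48
tool_pos: [0.4084, 0.0438, 0.2113]
ee_rot: [[0.902, -0.002, 0.432], [-0.432, 0.002, 0.902], [-0.003, -1.0, 0.001]]
force: [0.1, -0.4, -1.5]
gripper_width: 0.0721
```

```bash
python3 look.py 9
python3 - <<'E'
from h import *
np.set_printoptions(precision=4,suppress=True)
a,d=grab('top','t9')
cv2.imwrite('pics/ct9.png',cv2.resize(a[110:300,220:460],(758,600))[:,:,::-1])
for n in ['top','side']:
    for o,z in [('nest_floor',.057),('cap_mid',.0165),('post_mid',.079),('index_base',0),('elbow_mid',.015)]:
        for r in env.tip_of(o,n)[:6]: print(n,o,np.round(r['at'],1),round(r['conf'],2),ray(n,*r['at'],z))
for n,f in [('top','t9'),('side','s9')]:
    d=np.load(f'pics/{f}.npy')
    c=env.camera_model(n);K=np.array(c['intrinsics']);R=np.array(c['R']);t=np.array(c['t'])
    vv,uu=np.mgrid[:480,:640]
    P=(np.stack([uu,vv,np.ones_like(uu)],-1)@np.linalg.inv(K).T*d[...,None]-t)@R
    m=(d>0)&(P[...,2]>.085)&(P[...,2]<.12)&(np.hypot(P[...,0]-.583,P[...,1]+.022)<.145)
    l,lab,st,cen=cv2.connectedComponentsWithStats(m.astype(np.uint8))
    for i in range(1,l):
        if st[i,4]>15: q=P[lab==i]; print(n,'hi',st[i],q.mean(0),q.max(0),q.min(0))
    m=(d>0)&(P[...,2]>.026)&(P[...,2]<.04)&(np.hypot(P[...,0]-.414,P[...,1]-.220)<.04)
    q=P[m]; print('cap',m.sum(),cv2.minEnclosingCircle(q[:,:2].astype(np.float32)),q.min(0),q.max(0))
print(env.read_state()['ee_rot'],env.read_state()['gripper_width'])
E
```

```text
[ 0.96550729 -0.15315813  1.45789706] [0.41053127 0.04201327 0.21147992]
Fx tool 0.9371279493412857 0.2800721575288818
0.18516204860337057 160.43272197067242
top cap_mid [261.2 327.8] 0.77 [0.2884 0.2033 0.0165]
top cap_mid [211.1 273.4] 0.76 [0.3925 0.3025 0.0165]
top cap_mid [147.7 272.9] 0.6 [0.3926 0.4249 0.0165]
top cap_mid [254.5 261.6] 0.58 [0.4163 0.2187 0.0165]
top elbow_mid [239.2 186.6] 0.82 [0.5664 0.2523 0.015 ]
side nest_floor [276.7 199.6] 0.78 [ 0.526 -0.04   0.057]
side cap_mid [404.4 273. ] 0.96 [0.2878 0.196  0.0165]
side cap_mid [337.8 286. ] 0.94 [0.4153 0.2266 0.0165]
side cap_mid [356.9 314.4] 0.93 [0.3912 0.3046 0.0165]
side cap_mid [366.5 373.6] 0.86 [0.3942 0.4312 0.0165]
side cap_mid [352.8 206.5] 0.61 [ 0.3511 -0.0706  0.0165]
side post_mid [275.6 176.5] 0.75 [ 0.5283 -0.1144  0.079 ]
side index_base [251.6 225.1] 0.61 [ 0.5852 -0.0295  0.    ]
side elbow_mid [258.2 298. ] 0.68 [0.5566 0.2489 0.015 ]
top hi [375  97  11   5  23] [ 0.7252 -0.0205  0.0868] [ 0.7272 -0.011   0.0909] [ 0.7202 -0.0303  0.085 ]
top hi [368  98  10   9  32] [ 0.7178 -0.0072  0.08
[... 732 characters left out ...]
9 -0.1142  0.0964] [ 0.6954 -0.108   0.1048] [ 0.6841 -0.1215  0.0857]
side hi [231 175  21  12 130] [ 0.6046 -0.0772  0.0893] [ 0.6273 -0.0538  0.0935] [ 0.5823 -0.1022  0.085 ]
side hi [209 191  22  13 157] [0.6432 0.0013 0.0889] [0.6651 0.025  0.0928] [ 0.6209 -0.0242  0.085 ]
side hi [246 198  22  14 151] [0.5642 0.0394 0.0891] [0.586  0.0621 0.0927] [0.5428 0.0145 0.0852]
side hi [283 198  12   6  44] [0.4995 0.0229 0.086 ] [0.5107 0.0335 0.0881] [0.4878 0.0104 0.085 ]
cap 261 ((0.4137013256549835, 0.22278407216072083), 0.024544119834899902) [0.3916 0.1983 0.026 ] [0.4368 0.2465 0.0363]
[[ 0.8993 -0.0003  0.4373]
 [-0.4373  0.0001  0.8993]
 [-0.0004 -1.     -0.    ]] 0.07675682688358981
```

View pics/cs9.png

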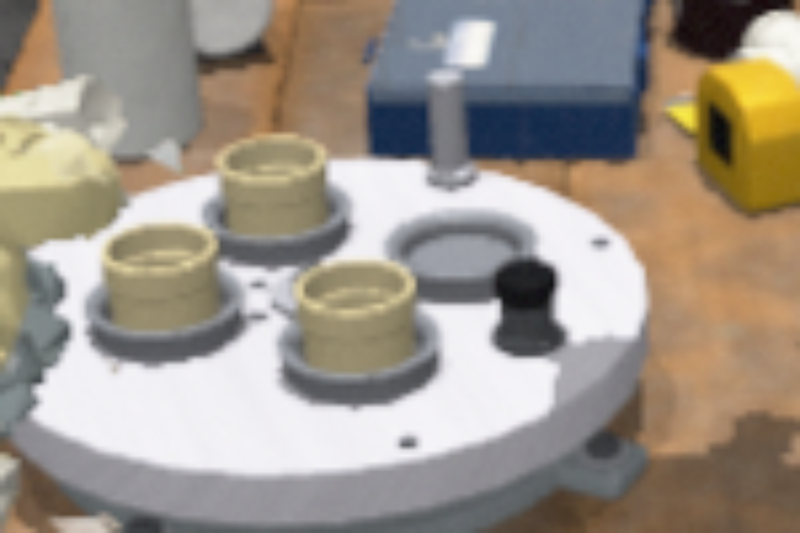

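View pics/ct9.png

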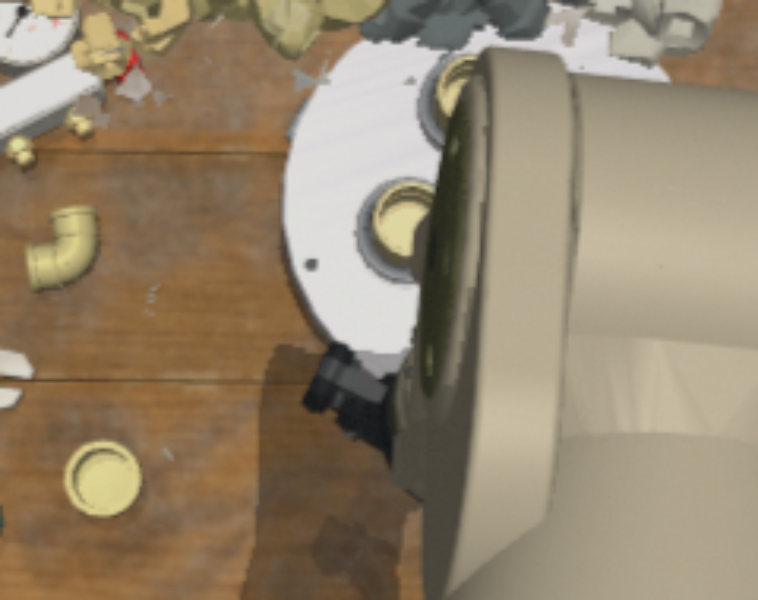

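The picture shows the plunger down, with the knob low on its body at (525,285), and the post standing free at (450,130). The nest is now at 199°, about (0.526, -0.040). Cap to nest is about (+0.112, -0.2625), and both cameras agree. I'm turning the jaws radial and going to the cream cap.

{"api": "send_rows", "payload": {"commands": [[[100,0,0,0,0,6.4,0],[100,0,0,0,0,6.4,0],[100,0,0,0,0,6.4,0],[100,0,0,0,0,6.4,0],[100,0,0,0,0,6.4,0],[100,0,0,0,0,6.5,0],[100,0,0,0,0,6.5,0],[100,0,0,0,0,0,0]]]}}

```text
clock: 17.75
tool_pos: [0.4126, 0.0395, 0.2112]
ee_rot: [[0.325, -0.0, 0.946], [-0.946, 0.0, 0.325], [-0.0, -1.0, -0.0]]
force: [0.4, -0.2, 0.2]
gripper_width: 0.0854
```

{"api": "send_rows", "payload": {"commands": [[[100,-34,0,12.6,0,0,0],[100,-34,0,12.6,0,0,0],[100,-34,0,12.6,0,0,0],[100,-34,0,12.5,0,0,0],[100,-33,0,12.5,0,0,0],[100,0,30,0,0,0,0],[100,0,30,0,0,0,0],[100,0,0,0,0,0,0]]]}}

```text
clock: 18.42
tool_pos: [0.4128, 0.2196, 0.1464]
ee_rot: [[0.332, -0.008, 0.943], [-0.943, -0.003, 0.332], [-0.0, -1.0, -0.009]]
force: [-1.6, -0.4, -0.1]
gripper_width: 0.0852
```

```bash
python3 look.py 10
python3 - <<'E'
from h import *
np.set_printoptions(precision=4,suppress=True)
s=env.read_state(); e=np.array([.4148,.2220,.012])-s['tool_pos']; print(s['ee_rot'], 'need tool',s['ee_rot'].T@e*1000)
b=cv2.imread('pics/s10.png'); cv2.imwrite('pics/c10.png',cv2.resize(b[170:350,240:480],(800,600)))
E
```

```text
[-0.07215887  0.52559287  0.14069701] [0.41381366 0.21942527 0.14883232]
Fx tool -0.5199165642552454 0.10474151247892032
0.2943284271559757 125.56433690689188
[[ 0.3307 -0.0064  0.9437]
 [-0.9437 -0.002   0.3307]
 [-0.0002 -1.     -0.0068]] need tool [ -2.0761 136.8176   2.7064]
```

View pics/c10.png

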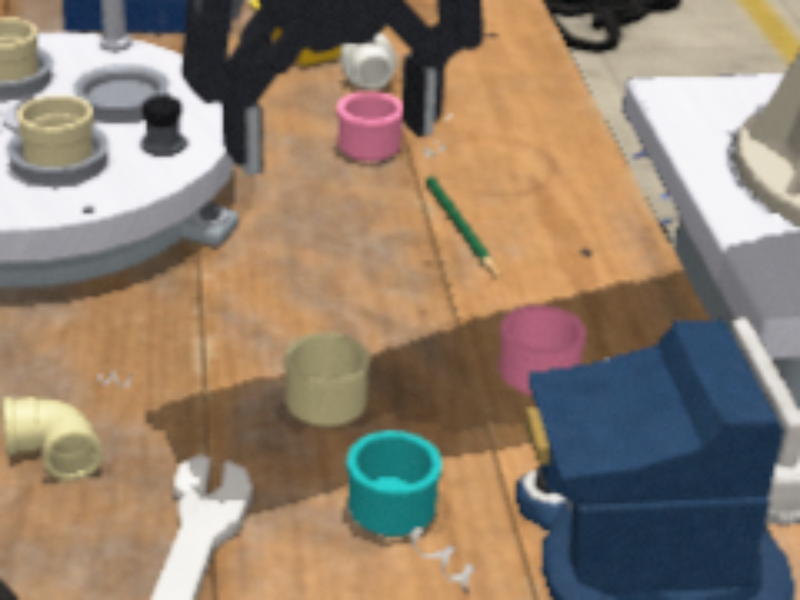

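{"api": "send_rows", "payload": {"commands": [[[100,-2,25,2,0,0,0],[100,0,25,0,0,0,0],[100,0,25,0,0,0,0],[100,0,15,0,0,0,0],[100,0,0,0,0,0,0],[100,0,0,0,0,0,0]]]}}

```text
clock: 18.97
tool_pos: [0.4183, 0.2222, 0.0623]
ee_rot: [[0.328, 0.0, 0.945], [-0.945, 0.0, 0.328], [-0.0, -1.0, 0.0]]
force: [-1.4, -0.3, -0.2]
gripper_width: 0.0854
```

```bash
python3 look.py 11
python3 - <<'E'
from h import *
np.set_printoptions(precision=4,suppress=True)
s=env.read_state(); e=np.array([.4148,.2220,.012])-s['tool_pos']; print(s['ee_rot'], 'need tool',s['ee_rot'].T@e*1000)
b=cv2.imread('pics/s11.png'); cv2.imwrite('pics/c11.png',cv2.resize(b[210:330,260:420],(800,600)))
E
```

```text
[1.06373619 1.00595045 1.18426924] [0.41906535 0.22252711 0.06303835]
Fx tool -0.6020622106915853 1.336985363742273
0.29386001145047813 124.37954866793471
[[ 0.3276  0.0019  0.9448]
 [-0.9448  0.0007  0.3276]
 [-0.0001 -1.      0.002 ]] need tool [-0.8958 51.0297 -4.3067]
```

View pics/c11.png

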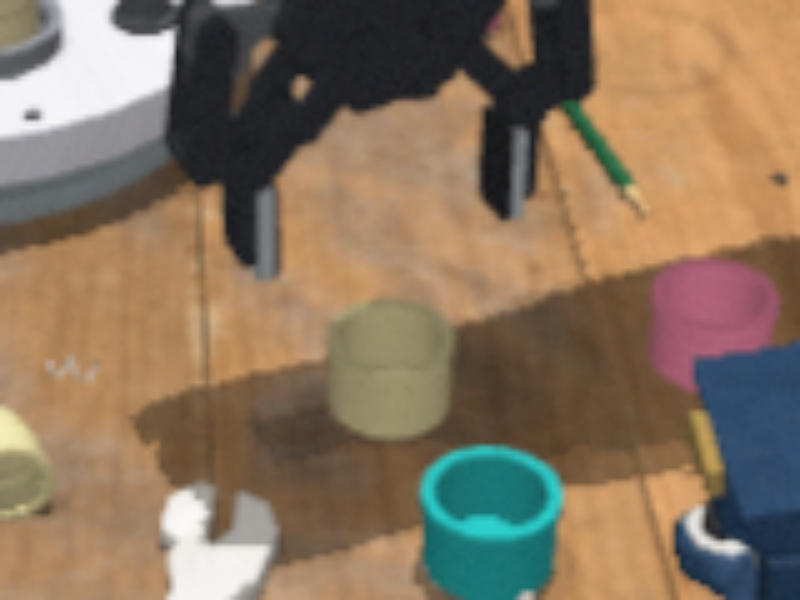

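{"api": "send_rows", "payload": {"commands": [[[100,0,15,-3,0,0,0],[100,0,15,0,0,0,0],[100,0,10,0,0,0,0],[100,0,7,0,0,0,0],[100,0,3,0,0,0,0],[100,0,0,0,0,0,0],[100,0,0,0,0,0,0]]]}}

```text
clock: 19.6
tool_pos: [0.4157, 0.2218, 0.0122]
ee_rot: [[0.328, 0.001, 0.945], [-0.945, 0.001, 0.328], [-0.0, -1.0, 0.002]]
force: [0.5, -0.3, 1.0]
gripper_width: 0.0856
```

{"api": "send_rows", "payload": {"commands": [[[60,0,0,0,0,0,0],[45,0,0,0,0,0,0],[30,0,0,0,0,0,0],[30,0,0,0,0,0,0],[20,0,0,0,0,0,0],[20,0,0,0,0,0,0],[20,0,0,0,0,0,0],[20,0,0,0,0,0,0]]]}}

```text
clock: 20.27
tool_pos: [0.4152, 0.2217, 0.0121]
ee_rot: [[0.328, 0.001, 0.945], [-0.945, 0.0, 0.328], [0.0, -1.0, 0.001]]
force: [-2.4, 1.0, 6.1]
gripper_width: 0.0437
```

{"api": "send_rows", "payload": {"commands": [[[20,0,0,0,0,0,0],[20,0,0,0,0,0,0],[20,0,0,0,0,0,0],[20,0,0,0,0,0,0]]]}}

```text
clock: 20.6
tool_pos: [0.4151, 0.2217, 0.0121]
ee_rot: [[0.328, 0.001, 0.945], [-0.945, 0.0, 0.328], [-0.0, -1.0, 0.001]]
force: [-1.4, -0.4, 6.9]
gripper_width: 0.0434
```

{"api": "send_rows", "payload": {"commands": [[[20,0,-5,0,0,0,0],[20,0,-10,0,0,0,0],[20,0,-20,0,0,0,0],[20,0,-30,0,0,0,0],[20,0,-30,0,0,0,0],[20,0,-25,0,0,0,0],[20,0,-10,0,0,0,0],[20,0,0,0,0,0,0]]]}}

```text
clock: 21.27
tool_pos: [0.4167, 0.2222, 0.1439]
ee_rot: [[0.328, 0.005, 0.945], [-0.945, 0.002, 0.328], [-0.0, -1.0, 0.006]]
force: [-0.1, -0.4, -0.6]
gripper_width: 0.0437
```

```bash
python3 look.py 12
python3 - <<'E'
from h import *
np.set_printoptions(precision=4,suppress=True)
s=env.read_state(); print(s['ee_rot'],s['gripper_width'])
b=cv2.imread('pics/s12.png'); cv2.imwrite('pics/c12.png',cv2.resize(b[180:300,260:420],(800,600)))
E
```

```text
[-0.36592022  0.04305639 -0.49443614] [0.41559241 0.22179395 0.14200601]
Fx tool -0.16058997764319977 -0.3328450772495391
0.2952342189167819 125.01615784449531
[[ 0.3277  0.0024  0.9448]
 [-0.9448  0.0009  0.3277]
 [-0.     -1.      0.0025]] 0.043593161161700617
```

View pics/c12.png

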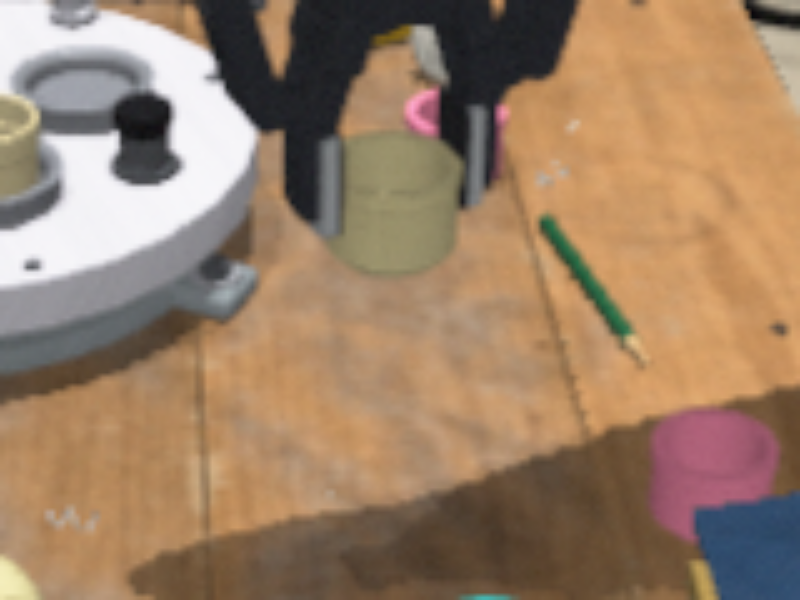

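The cap is held upright in the jaws, at (395,205) in the crop. I'm carrying it above the nest.

{"api": "send_rows", "payload": {"commands": [[[20,18,0,1.2,0,0,0],[20,32,0,2.1,0,0,0],[20,33,0,2.2,0,0,0],[20,33,0,2.2,0,0,0],[20,33,0,2.2,0,0,0],[20,33,0,2.2,0,0,0],[20,33,0,2.2,0,0,0],[20,33,0,2.2,0,0,0]]]}}

```text
clock: 21.98
tool_pos: [0.5106, -0.0088, 0.1388]
ee_rot: [[0.327, -0.004, 0.945], [-0.945, 0.001, 0.327], [-0.002, -1.0, -0.003]]
force: [0.7, 0.0, -0.3]
gripper_width: 0.0437
```

{"api": "send_rows", "payload": {"commands": [[[20,26,0,1.7,0,0,0],[20,10.2,0,0.7,0,0,0],[20,0,0,0,0,0,0],[20,0,0,0,0,0,0],[20,0,0,0,0,0,0]]]}}

```text
clock: 22.4
tool_pos: [0.5245, -0.0395, 0.1402]
ee_rot: [[0.329, -0.003, 0.944], [-0.944, 0.001, 0.329], [-0.002, -1.0, -0.002]]
force: [0.1, -0.1, -0.8]
gripper_width: 0.0435
```

```bash
python3 look.py 13
python3 - <<'E'
from h import *
np.set_printoptions(precision=4,suppress=True)
s=env.read_state(); e=np.array([.5266,-.0405,.069])-s['tool_pos']; print(s['ee_rot'],s['gripper_width'],s['ee_rot'].T@e*1000)
E
```

```text
[ 0.18596071 -0.42068034 -0.55870886] [ 0.52467706 -0.03930948  0.14053752]
Fx tool 0.45925297358807293 0.037955263248933925
0.06333808516291228 197.74995935473268
[[ 0.3292 -0.0019  0.9443]
 [-0.9443  0.0009  0.3292]
 [-0.0014 -1.     -0.0015]] 0.04378049956640763 [ 1.8602 71.5327  1.5305]
```

View pics/cs13.png

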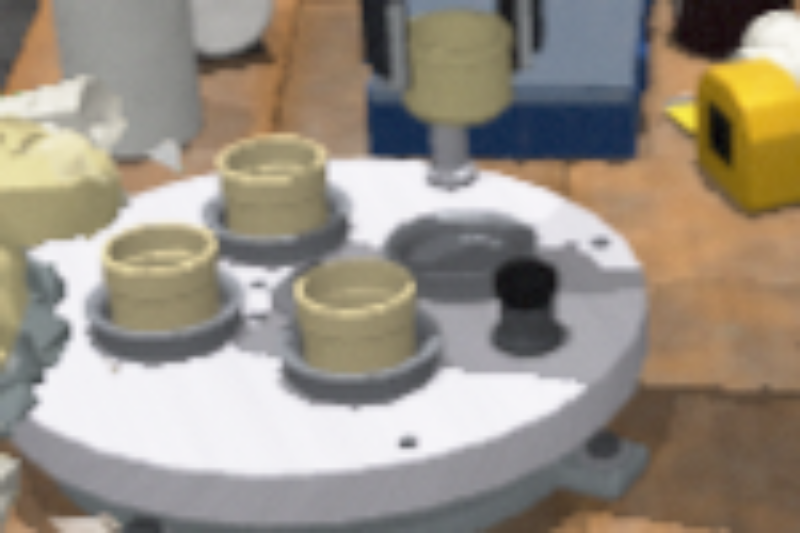

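{"api": "send_rows", "payload": {"commands": [[[20,1.6,15,1.3,0,0,0],[20,0,15,0,0,0,0],[20,0,10,0,0,0,0],[20,0,7,0,0,0,0],[20,0,3,0,0,0,0],[20,0,0,0,0,0,0],[20,0,0,0,0,0,0]]]}}

```text
clock: 23.03
tool_pos: [0.5277, -0.0416, 0.0916]
ee_rot: [[0.328, 0.0, 0.945], [-0.945, 0.0, 0.328], [0.0, -1.0, 0.0]]
force: [0.0, -0.1, -0.5]
gripper_width: 0.0435
```

```bash
python3 look.py 14
python3 - <<'E'
from h import *
np.set_printoptions(precision=4,suppress=True)
s=env.read_state(); e=np.array([.5266,-.0405,.069])-s['tool_pos']; print(s['ee_rot'],s['gripper_width'],s['ee_rot'].T@e*1000)
b=cv2.imread('pics/s14.png'); cv2.imwrite('pics/c14.png',cv2.resize(b[150:225,230:330],(800,600),interpolation=cv2.INTER_CUBIC))
E
```

```text
[-0.50502847 -0.79160913 -1.00653202] [ 0.52801056 -0.04179806  0.09188323]
Fx tool 0.581742610890312 -0.7375846626782646
0.06101599679373875 200.9315028274693
[[ 0.328   0.001   0.9447]
 [-0.9447 -0.0001  0.328 ]
 [ 0.0004 -1.      0.0009]] 0.04356967525197553 [-1.6991 22.8817 -0.9266]
```

View pics/c14.png

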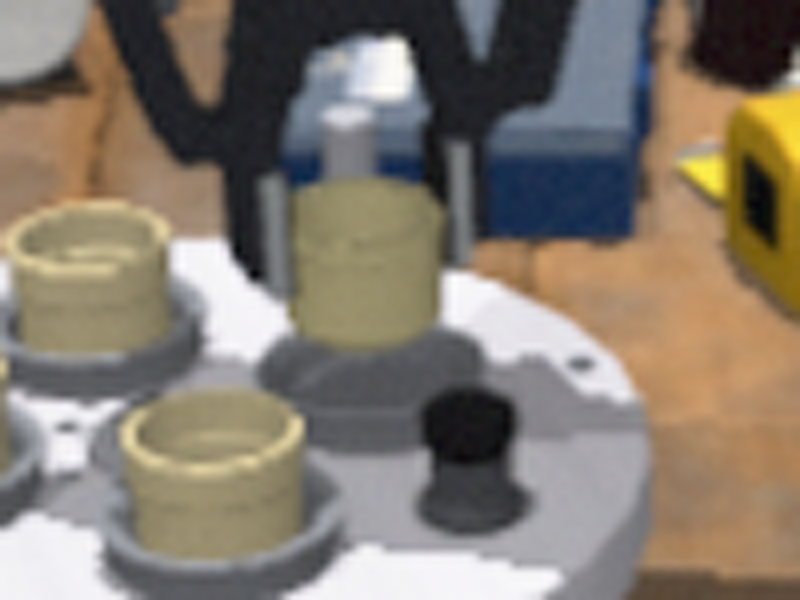

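{"api": "send_rows", "payload": {"commands": [[[20,-1.5,2,-0.9,0,0,0],[20,0,3,0,0,0,0],[20,0,2,0,0,0,0],[20,0,2,0,0,0,0],[20,0,1,0,0,0,0],[20,0,0,0,0,0,0],[20,0,0,0,0,0,0]]]}}

```text
clock: 23.67
tool_pos: [0.5262, -0.0408, 0.0812]
ee_rot: [[0.328, -0.0, 0.945], [-0.945, 0.0, 0.328], [-0.0, -1.0, -0.0]]
force: [-0.4, -0.3, -1.0]
gripper_width: 0.0432
```

{"api": "send_rows", "payload": {"commands": [[[20,0,1.5,0.3,0,0,0],[20,0,1.5,0,0,0,0],[20,0,1.5,0,0,0,0],[20,0,1.0,0,0,0,0],[20,0,0,0,0,0,0]]]}}

```text
clock: 24.08
tool_pos: [0.5263, -0.0406, 0.0755]
ee_rot: [[0.328, -0.0, 0.945], [-0.945, 0.0, 0.328], [-0.0, -1.0, -0.0]]
force: [-1.0, 1.1, -0.5]
gripper_width: 0.0434
```

{"api": "send_rows", "payload": {"commands": [[[20,0,1,0,0,0,0],[20,0,1,0,0,0,0],[20,0,1,0,0,0,0],[20,0,1,0,0,0,0],[20,0,0,0,0,0,0]]]}}

```text
clock: 24.5
tool_pos: [0.5264, -0.0406, 0.0715]
ee_rot: [[0.328, -0.0, 0.945], [-0.945, 0.0, 0.328], [-0.0, -1.0, -0.0]]
force: [-0.0, -0.0, -1.0]
gripper_width: 0.0438
```

{"api": "send_rows", "payload": {"commands": [[[20,0,0.6,0,0,0,0],[20,0,0.6,0,0,0,0],[20,0,0.5,0,0,0,0],[20,0,0,0,0,0,0]]]}}

```text
clock: 24.83
tool_pos: [0.5265, -0.0406, 0.07]
ee_rot: [[0.328, -0.0, 0.945], [-0.945, 0.0, 0.328], [-0.0, -1.0, -0.0]]
force: [-0.1, -0.8, -0.1]
gripper_width: 0.0439
```

{"api": "send_rows", "payload": {"commands": [[[20,0,0.5,0,0,0,0],[20,0,0.5,0,0,0,0],[20,0,0,0,0,0,0]]]}}

```text
clock: 25.08
tool_pos: [0.5266, -0.0406, 0.0692]
ee_rot: [[0.328, 0.0, 0.945], [-0.945, 0.0, 0.328], [0.0, -1.0, 0.0]]
force: [-1.6, -0.6, 0.5]
gripper_width: 0.0435
```

No resistance and at floor height. I'm releasing gently to a moderate opening.

{"api": "send_rows", "payload": {"commands": [[[55,0,0,0,0,0,0],[58,0,0,0,0,0,0],[62,0,0,0,0,0,0],[66,0,0,0,0,0,0],[70,0,0,0,0,0,0],[70,0,0,0,0,0,0],[70,0,0,0,0,0,0]]]}}

```text
clock: 25.67
tool_pos: [0.5265, -0.0406, 0.0691]
ee_rot: [[0.328, -0.0, 0.945], [-0.945, 0.0, 0.328], [-0.0, -1.0, 0.0]]
force: [-0.0, -0.3, -0.6]
gripper_width: 0.0599
```

```bash
python3 look.py 15
python3 - <<'E'
from h import *
s=env.read_state(); print(s['gripper_width'],s['clock'])
b=cv2.imread('pics/s15.png'); cv2.imwrite('pics/c15.png',cv2.resize(b[150:225,230:330],(800,600),interpolation=cv2.INTER_CUBIC))
E
```

```text
[ 0.53809539 -0.09215393  0.93858162] [ 0.52651392 -0.04064078  0.06905473]
Fx tool 0.2633055665951143 0.4782186036015893
0.0620214738111996 199.43884603684836
0.059394884446996594 25.7167
```

View pics/c15.png

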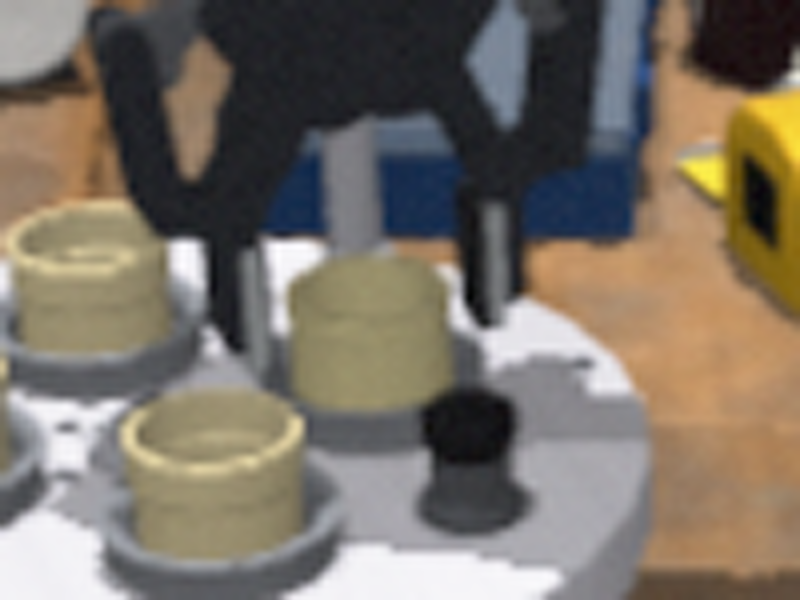

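The cap is released and sits in the nest. I'm retracting straight up, then away to the robot's left for a clear view.

{"api": "send_rows", "payload": {"commands": [[[70,0,-5,0,0,0,0],[70,0,-15,0,0,0,0],[70,0,-30,0,0,0,0],[70,0,-35,0,0,0,0],[70,0,-35,0,0,0,0],[70,0,-20,0,0,0,0],[70,-20,0,0,0,0,0],[70,-35,0,0,0,0,0]]]}}

```text
clock: 26.38
tool_pos: [0.511, 0.0094, 0.2115]
ee_rot: [[0.324, 0.006, 0.946], [-0.946, -0.002, 0.324], [0.003, -1.0, 0.005]]
force: [0.1, 0.1, -0.2]
gripper_width: 0.06
```

{"api": "send_rows", "payload": {"commands": [[[70,-35,0,-10,0,0,0],[70,-35,0,-10,0,0,0],[70,-35,0,-10,0,0,0],[70,-35,0,-10,0,0,0],[70,-35,0,-10,0,0,0],[70,-35,0,-10,0,0,0],[70,-35,0,0,0,0,0],[70,-35,0,0,0,0,0]]]}}

```text
clock: 27.05
tool_pos: [0.3587, 0.2574, 0.2099]
ee_rot: [[0.327, 0.001, 0.945], [-0.945, 0.0, 0.327], [-0.0, -1.0, 0.001]]
force: [-0.0, -0.4, -0.2]
gripper_width: 0.0597
```

{"api": "send_rows", "payload": {"commands": [[[70,-35,0,0,0,0,0],[70,-35,0,0,0,0,0],[70,-20,0,0,0,0,0],[70,0,0,0,0,0,0],[70,0,0,0,0,0,0]]]}}

```text
clock: 27.47
tool_pos: [0.33, 0.3419, 0.2093]
ee_rot: [[0.33, 0.0, 0.944], [-0.944, -0.0, 0.33], [0.0, -1.0, 0.0]]
force: [0.2, 0.1, -0.2]
gripper_width: 0.06
```

```bash
python3 look.py 16
python3 - <<'E'
from h import *
np.set_printoptions(precision=4,suppress=True)
a,_=grab('top','t16')
for n,f in [('top','t16'),('side','s16')]:
    d=np.load(f'pics/{f}.npy')
    c=env.camera_model(n);K=np.array(c['intrinsics']);R=np.array(c['R']);t=np.array(c['t'])
    vv,uu=np.mgrid[:480,:640]
    P=(np.stack([uu,vv,np.ones_like(uu)],-1)@np.linalg.inv(K).T*d[...,None]-t)@R
    m=(d>0)&(P[...,2]>.083)&(P[...,2]<.12)&(np.hypot(P[...,0]-.583,P[...,1]+.022)<.13)
    l,lab,st,cen=cv2.connectedComponentsWithStats(m.astype(np.uint8))
    for i in range(1,l):
        if st[i,4]>15: q=P[lab==i]; print(n,'hi',st[i],q.mean(0),np.percentile(q[:,2],[50,95]))
b=cv2.imread('pics/s16.png'); cv2.imwrite('pics/c16.png',np.hstack([cv2.resize(b[150:250,190:330],(420,300)),cv2.resize(a[110:260,300:450][:,:,::-1],(300,300))]))
for n in ['top','side']:
    for o,z in [('elbow_mid',.015),('union_mid',.02)]:
        for r in env.tip_of(o,n)[:1]: print(n,o,ray(n,*r['at'],z))
E
```

```text
[ 0.29857602 -0.28417264 -0.88685853] [0.33033002 0.3411076  0.20921884]
Fx tool 0.3661282413402351 0.18866017969907728
0.44187724006338935 125.19328113938299
top hi [393 110  15  15  85] [ 0.6845 -0.0551  0.1   ] [0.1008 0.1053]
top hi [359 127  24  25 164] [ 0.6436 -0.0009  0.0892] [0.0896 0.0931]
top hi [400 148  25  24 167] [ 0.6057 -0.0799  0.0893] [0.0898 0.093 ]
top hi [339 168  24  25 149] [0.5652 0.0368 0.0895] [0.0897 0.093 ]
top hi [380 188  25  25 205] [ 0.5273 -0.0403  0.0898] [0.0902 0.0932]
top hi [435 192  11  10  84] [ 0.5322 -0.1274  0.1002] [0.1036 0.1063]
top hi [353 208  14  13 124] [0.5007 0.0202 0.0852] [0.0851 0.0872]
side hi [271 163   7  12  71] [ 0.5317 -0.1241  0.0959] [0.0957 0.1055]
side hi [231 175  21  12 164] [ 0.6049 -0.0782  0.0882] [0.0885 0.0923]
side hi [266 181  21  13 171] [ 0.5259 -0.0387  0.0888] [0.0895 0.0923]
side hi [209 191  22  14 185] [0.6432 0.0013 0.0883] [0.0886 0.0922]
side hi [246 198  22  15 185] [0.564  0.0391 0.088 ] [0.088  0.0918]
side hi [283 198  12   7  64] [0.4994 0.0228 0.0855] [0.0857 0.0872]
top elbow_mid [0.5673 0.2452 0.015 ]
top union_mid [ 0.3452 -0.17    0.02  ]
side elbow_mid [0.5591 0.2474 0.015 ]
side union_mid [ 0.3399 -0.1811  0.02  ]
```

View pics/c16.png

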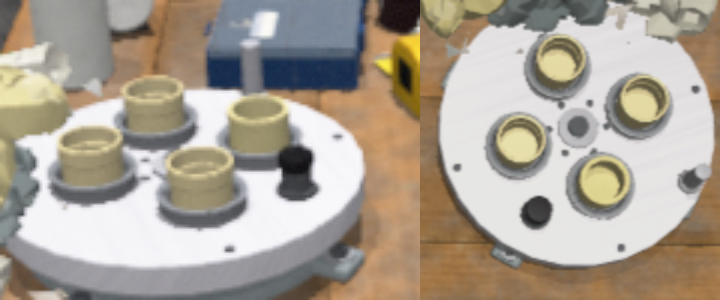

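View pics/cs16.png

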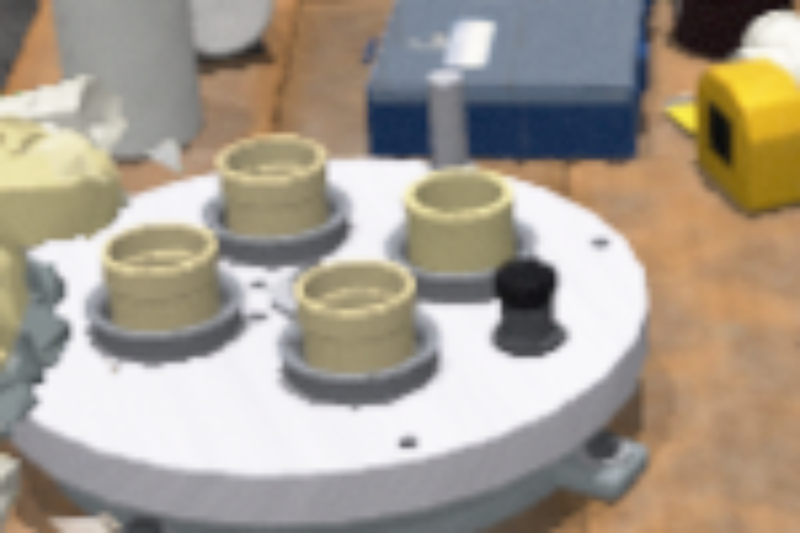

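The last view shows the cap seated in the nest with its top level with the other three within 1 mm. The knob top went from 0.090 m to 0.085 m, so the plunger is still down. I'm handing in.

```bash
python3 -c "
from cell import env
print(env.close_job())"
```

```text
the job is handed in; nothing more can be done
None
```

I pushed the table about 35° anticlockwise by its post until the plunger dropped into the detent. Then I put the cream cap in the empty nest and handed the job in at about 27.7 s. No verdict was reported.

- **Detent:** the push force fell to nothing as the plunger dropped, then a small test push met firm resistance. The knob top reads about 5 mm lower than before (0.090 to 0.085 m) and was still down in the last view. In my readings, sideways push stayed below about 8 N and total force below about 10 N. I read force only at the end of each short move, so brief peaks between readings could have been missed.
- **Cap:** it stands upright and released, with its top within 1 mm of the other three. Both cameras put it 1.7–1.9 mm from the nest centre. That is slightly more than the 1.5 mm play the bore allows, so part of it is camera error, and it is within the 4 mm limit.
- **Bystanders:** the elbow and union readings agree with the start within about 10 mm, which is the spread of the measurement itself. The gripper did not go near either one.

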